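# Feed a copper busbar up to the punch's length stop with the locking pliers

### The job

Clamp the copper bar by pressing the upper handle of the locking pliers down until it snaps over centre and stays locked, then slide the locked pliers on their rail so that the bar runs under the punch and its front end butts against the length stop. Leave it butted there and free it by pushing down the pliers' release lever, not by pulling the handle up: the handle must spring fully open. Leave the other things on the bench alone.

Things in the scene. Friction and masses are not known exactly. Their poses are not given: they have to be found in the camera images.
- station: bench punch with its infeed, fixed on the bench. Origin on the bench surface; own +x points away from the operator, own +y is the feed direction (left seen from the robot). Below, x y z in mm are in this frame. Dark base plate x -118 to 140, y -205 to 262, 12 thick. The steel bed (top z 50) and the fence behind it (face x 51) carry the bar along y.
- guard_edge (a point): middle of the lower front edge of the clear level guard panel that roofs the pliers and the bed (x -150 to 78, y -195 to 92, z 266 to 283). The edge is right above the raised end of the pliers' handle, so a gripper can press that handle only by leaning in under the edge from the robot's side, its body 25 to 40 degrees from vertical.
- punch (a point): lower face of the round punch, 9 mm above the bar, in the green C-frame (x -22 to 128, y 103 to 167, upper arm z 96 to 190, cylinder up to 242) through which the bar is fed
- handle_end (a point): on the pliers' upper handle: centre of its flat top, 15 mm before its free end. Pliers on edge, jaws at the bar, handles along -x to the robot. Handle a steel channel 20 mm wide (y), 13 thick, 145 long. Open, this point is at x -145, z 149; locked, at x -160, z 92 with the handle level. Pressing it down takes up to 8 N; past dead centre it snaps onto a stop. Lifting it with over 7 N unlocks it.
- handle_pin (a point): pin about which the upper handle turns, at the jaw end: x -38, z 84 when locked (moves 5 mm between open and locked). The fixed lower handle lies below the upper one: 18 mm wide, top at z 54, ending at x -172; 25 mm of air between the two when locked.
- lever_pad (a point): top of the release lever's flat pad (29 long, 20 wide, 5 mm thick), 12 mm from its free end. The lever is hinged in the upper handle, lies under it, and sticks out 37 mm past the handle's end, to the robot. Locked: x -200, z 76, nothing below. Pushed down some 20 mm (6 N), clear of the handle's end, it prises the pliers open; handle and lever then spring up some 60 mm once the finger lets them.
- handle (a joint): turn of the upper handle on the jaw, rad: 0 fully open (a spring holds it there), about 0.64 at dead centre, 0.72 locked on the bar
- release_lever (a joint): turn of the release lever relative to the upper handle, rad: 0 at rest, about 0.35 where the pliers let go, 0.7 fully pushed down; springs back
- carriage (a joint): position of the slide that carries the pliers along the station's +y, m: 0 at the right end, 0.15 at the left end of its travel; pushing it takes about 2 N, with the clamped bar 3 to 8 N
- upper_jaw: moving upper jaw of the pliers, steel, 22 mm wide; origin on its pin at station x -30, z 62; its flat face comes down on the bar's front half (x 0 to 15)
- bar: loose copper flat bar 50 x 200 x 8 mm (0.7 kg) lying on the bed along the station's y; origin at the centre of its underside, own y along its length towards the stop
- bar_front (a point): centre of the leading end face of the copper bar (the end nearer the punch and the stop)
- stop_face (a point): the length stop: a steel block 38 mm wide and 32 mm high; this point is on the face that the bar butts against, at the bar's mid-height; axes as the station's (its -y side is the bar's side)
- oil_bottle: bystander: grey bottle with black cap, 58 mm across, 170 mm tall; origin at its foot
- wrench: bystander: steel spanner, 190 mm long, lying flat; origin at its middle
- screwdriver: bystander: screwdriver with black handle, 210 mm long; origin at its middle
- bowl: bystander: blue plastic bowl, 150 mm across, 50 mm high; origin at its foot
- punched_bar_a: bystander: finished copper bar with two holes, 50 x 150 x 8 mm; origin at the centre of its underside
- punched_bar_b: bystander: the like
- spare_die: bystander: dark round die, 42 mm across, 30 mm high, on the left front of the station's base plate; origin at its foot
Things that resemble listed ones, but are neither listed nor needed, are in the scene too. What is shaped like the bar but purple is not meant.

How it is judged:
By the outcome, as a careful person would: the job done as asked, in the order asked, and still so for the second after the job is handed in, with the robot touching nothing.
It also fails if it takes over 58 s, if anything falls off the work surface, if the arm or the gripper's body presses on something with over 40 N, if the wrist force passes 120 N, or if a joint passes its speed limit or range.

### The arm

A 6-joint arm with a two-finger parallel gripper is mounted at the origin on the work surface. World frame = base frame: x ahead of the robot, y to its left, z up, the work surface at z = 0. Lengths are in m, angles in degrees, forces in N, time in s.
With the tool pointing down it reaches from about 0.4 to 0.825 m from the base axis. Payload 7 kg.
Tool frame: the origin (TCP) lies on the centre line of the jaws, within the pads' length; the fingertips stand 22 mm ahead of it and the grasp point (between the pads) lies 3 mm ahead of it; z points along the fingers, y is the line along which they close (so a half turn about z gives the same grasp; the last joint's range is limited). The gripper opens to 88 mm and grips with 3 to 60 N. Pads are 19 mm wide; open, the fingers measure 130 mm over their backs; the gripper's body (78 mm by 193 mm) begins 47 mm behind the grasp point.
Start: joints at [89.96, 20.546, 0.682, 0, -70.136, -16.507], TCP at [0.192, 0.647, 0.249] pointing down, gripper open.
Joint ranges: [-176.03, 176.03], [-82.01, 121.73], [-58.28, 71.71], [-173.87, 95.51], [-174.79, -0.11], [-173.66, 173.66]. Speed limits (degrees/s): [136.94, 136.94, 172.46, 180, 180, 180].

### API

Orientations are given as [roll, pitch, yaw] about the fixed x, y, z axes, in that order (R = Rz(yaw) Ry(pitch) Rx(roll)).
In Python, from plant import get_state, cams, r gives the robot as it stands.
- The arm moves only by the tool apply_moves, never from a script. Its argument "targets" is a list of rows, each an object with "dp": the shift along the world's x, y, z in m, a list of three; "yaw": the turn about the world's z in degrees. In form: [{"dp": [x, y, z], "yaw": yaw}, ...]. A call has 1 to 20 rows; each row is the pose to reach, as a shift and turn from the pose commanded when the call began; what a row does not reach only later rows make up. A row lasts 1/12 s, in which the tool goes at most 41.7 mm and 7.16 degrees, less where a joint would pass 70% of its speed; a pose out of reach is approached as far as the arm can. A call with a gripper value outside its range is refused whole. "grip" is the gripper command: -1 is fully open, 1 is shut, values between are in proportion, set as the call begins (left out, the last holds). The fingers move at their own pace and stop on an object; "squeeze" is the grip in N (left out, the last holds). Time passes only in rows, so rows that repeat a pose let the fingers close. It gives the time, the measured TCP pose, the force, the opening and the grip force at its end, in the units of the state.
- get_state(): the state, without advancing time (a new reading comes with each control period).
- cams.capture(name): name is "side" or "top" or "wrist"; returns a dict with "image" (384x512x3 uint8, red, green, blue), "range_z" (384x512 float32, m along the optical axis (not along the pixel's ray), 0 where there is no reading), "fx", "fy", "cx", "cy" (pixels), "R" (3x3) and "t" (3): a world point X has camera coordinates R X + t; the wrist camera has in their place "T_tool_cam" (4x4, takes a point from camera to tool coordinates, whose origin is the TCP and whose axes are the flange's). Camera axes: x right, y down, z forward; pixel columns grow to the right and rows downward; lengths in m; the calibration is good to about 2 mm. A picture is of the moment at which its call begins: read the wrist's pose just before it.
- r.close_job(): hands the job in; it is judged then, once.
The state is a dict: "time_s": time; "joints": joint angles; "qd": joint speeds; "joint_torque": joint torques, N m; "tcp_pos": TCP position; "eef_rot": TCP orientation; "contact_force": force on the tool from outside, world axes, zero at the start; "moment": the same for the moment, N m; "gripper_width": finger opening in m; "gripper_force": force on a finger pad.
Only numpy, scipy, OpenCV 4.12 (cv2) and the standard library are available. Lean on these libraries where they do the work, as an engineer would, in place of code of your own. Each camera call takes 0.05 s, during which the arm holds its last target. There are 200 camera calls.

## Working session

There is one attempt and no reset: what is moved stays moved. The work goes in short steps, Python scripts to look and compute and a tool call to move; the robot and the scene stay as the last step left them, time stands still between calls to the robot, and variables do not carry over. Pictures are saved under pics/ and viewed, at most 10 in all, crops included, and the job is handed in when it is done.

Besides the shell and the picture viewer there is one more tool, called after "Call:" by a JSON object that holds its "fn" and its "kwargs", one argument or row to a line. apply_moves: Moves the arm, as the interface text tells. Its arguments: {"type":"object","properties":{"targets":{"type":"array","items":{"type":"object","properties":{"dp":{"type":"array","items":{"type":"number"}},"yaw":{"type":"number"}}}},"grip":{"type":"number"},"squeeze":{"type":"number"}},"required":["targets"]}

```bash
ls; mkdir -p pics; cat > h.py <<'E'
import numpy as np, cv2
from plant import get_state, cams, r
def pts(c,Twc=None):
    z=c["range_z"];v,u=np.indices(z.shape)
    P=np.stack([(u-c["cx"])/c["fx"]*z,(v-c["cy"])/c["fy"]*z,z],-1)
    if "R" in c: return (P-np.array(c["t"]))@np.array(c["R"])
    return P@Twc[:3,:3].T+Twc[:3,3]
E
python3 - <<'E'
from h import *
s=get_state();print(s)
ims=[]
for n in ["side","top"]:
    c=cams.capture(n);np.savez(f"{n}.npz",P=pts(c),**c)
    cv2.imwrite(f"pics/{n}0.png",cv2.resize(c["image"][...,::-1],(768,576)))
    if "R" in c: print(n,-np.array(c["R"]).T@c["t"],c["fx"])
E
```

```text
pics
{'time_s': 0.0, 'joints': array([ 8.99602310e+01,  2.05901654e+01,  6.31909350e-01, -2.00434690e-02,
       -7.01355202e+01, -1.65077086e+01]), 'qd': array([-0.09145437, -0.02320382,  0.05207852,  0.12788718,  0.04259395,
       -0.08965625]), 'joint_torque': array([ 1.37433013e-03, -5.82713664e+01,  2.93049073e+01,  6.99698567e+00,
        6.95427079e-03, -1.62337628e-04]), 'tcp_pos': array([0.19213169, 0.64658935, 0.24762307]), 'eef_rot': array([ 1.79904735e+02, -8.58315136e-03, -1.65542965e+01]), 'contact_force': array([-0.21192978, -0.6846926 , -0.89425859]), 'moment': array([-0.02705482,  0.00626569,  0.00153871]), 'gripper_force': 0.0, 'gripper_width': 0.0875402383619851}
side [0.18033858 0.84194786 0.96808534] 408.97267866359
top [0.31068105 0.00872494 1.29525595] 364.92960369722385
```

View pics/top0.png

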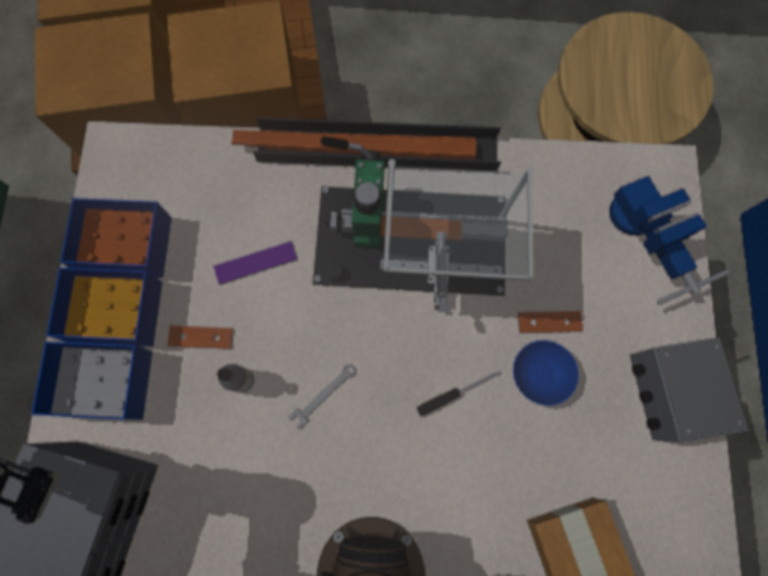

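View pics/side0.png

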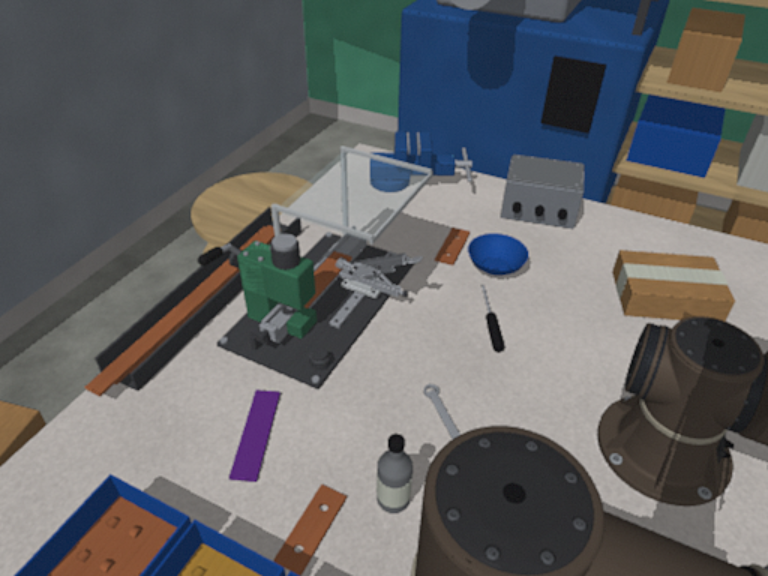

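The top view shows the dark base plate at px x 315–507, y 187–293. The pliers' handle is at about (440, 235–310), the green frame at (367, 200) and the guard frame at (388–530, 165–278). The side view confirms that the pliers are open under the guard. Next I fit the station pose.

```bash
python3 - <<'E'
from h import *
d=np.load("top.npz");P=d["P"];im=d["image"].astype(int);hsv=cv2.cvtColor(d["image"],cv2.COLOR_RGB2HSV)
# plate top: cloud points z~12mm dark
m=(abs(P[...,2]-.012)<.006)&(hsv[...,2]<95)&(P[...,0]>.4)&(P[...,0]<.95)&(abs(P[...,1]-.0)<.4)
m=cv2.morphologyEx(m.astype(np.uint8),cv2.MORPH_OPEN,np.ones((3,3)))
n,l,st,_=cv2.connectedComponentsWithStats(m)
print(st[1:][st[1:,4]>60])
v,u=np.nonzero(m)
Q=P[v,u][:,:2]
rect=cv2.minAreaRect((Q*1000).astype(np.float32));print(rect);print(cv2.boxPoints(rect))
hu=(hsv[...,0]<15)&(hsv[...,1]>120)&(P[...,0]>.55)&(abs(P[...,1])<.3)&(P[...,0]<.9)
q=P[hu];print(len(q),np.percentile(q,[2,50,98],axis=0) if len(q) else 0)
cv2.imwrite("pics/topz.png",cv2.resize(d["image"][110:215,200:365,::-1],(800,510),interpolation=cv2.INTER_CUBIC))
for k in range(115,212,5): print(k,[int(1000*x) for x in P[k,262:310:4,2]])
E
```

```text
[[ 213  125   23   20  294]
 [ 209  146   81   48 1668]
 [ 299  184   38   13  376]
 [ 346  236   12   18   94]]
((636.546630859375, -106.12896728515625), (705.2405395507812, 249.3936309814453), 59.28400802612305)
[[ 349.23117 -345.58707]
 [ 563.6373  -472.97305]
 [ 923.86206  133.32913]
 [ 709.45593  260.71512]]
18 [[0.75635935 0.0029229  0.05382718]
 [0.77168416 0.00543161 0.05732031]
 [0.79648021 0.00844816 0.06206597]]
115 [277, 270, 270, 272, 274, 274, 275, 273, 273, 271, 269, 274]
120 [277, 271, 275, 274, 276, 278, 275, 275, 275, 273, 278, 272]
125 [274, 273, 276, 274, 274, 273, 273, 273, 275, 273, 274, 278]
130 [272, 273, 275, 272, 275, 271, 273, 275, 276, 276, 277, 274]
135 [275, 272, 273, 275, 276, 274, 273, 275, 271, 272, 279, 274]
140 [273, 273, 274, 275, 274, 275, 274, 275, 274, 273, 277, 276]
145 [269, 276, 272, 272, 275, 272, 277, 274, 276, 275, 278, 270]
150 [276, 275, 275, 273, 275, 274, 276, 276, 273, 275, 272, 274]
155 [278, 273, 275, 276, 272, 275, 274, 272, 277, 278, 274, 277]
160 [274, 272, 275, 276, 272, 273, 275, 275, 275, 275, 275, 274]
165 [273, 277, 276, 275, 271, 269, 274, 275, 274, 276, 277, 274]
170 [273, 276, 276, 274, 276, 277, 274, 271, 275, 275, 273, 271]
175 [275, 275, 275, 273, 276, 275, 274, 276, 275, 274, 276, 277]
180 [276, 275, 277, 279, 276, 278, 277, 277, 280, 276, 277, 276]
185 [5, 12, 14, 10, 13, 12, 39, 57, 134, 35, 11, 7]
190 [13, 7, 7, 10, 10, 10, 4, 52, 147, 144, 12, 11]
195 [1, 0, -3, -3, 3, -1, 1, 53, 152, 154, 0, 4]
200 [0, 3, 1, 0, 2, -2, 3, 37, 151, -1, 0, 2]
205 [0, -2, -1, 2, -2, 1, -3, 48, 157, 155, -4, -2]
210 [3, -2, 2, 1, 3, 3, -4, 1, 0, -2, 0, 2]
```

View pics/topz.png

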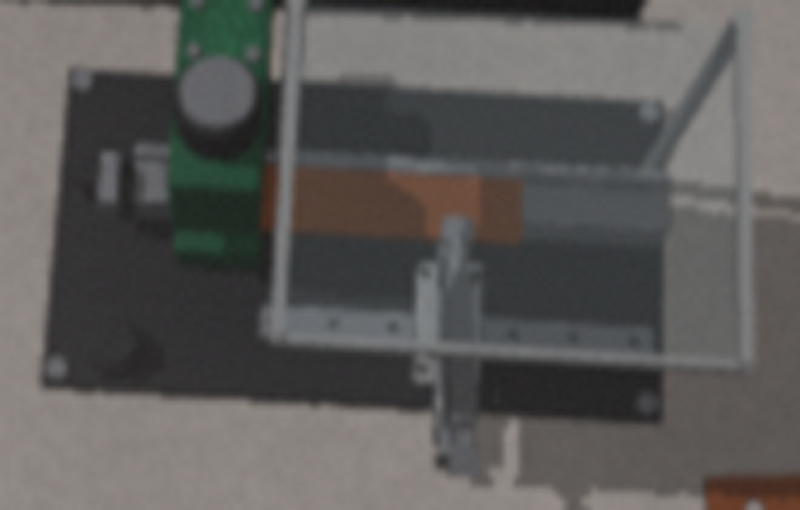

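Call:
{"fn": "apply_moves", "kwargs": {
  "targets": [
    {"dp": [0,0,0.04],"yaw": 0},
    {"dp": [0,0,0.08],"yaw": 0},
    {"dp": [0,0,0.12],"yaw": 0},
    {"dp": [0.04,0,0.15],"yaw": 0},
    {"dp": [0.08,0,0.15],"yaw": 0}
  ],
  "grip": 1
}}

```text
time_s: 0.52
tcp_pos: [0.2662, 0.6485, 0.4053]
eef_rot: [-179.5, 0.0, -16.3]
contact_force: [0.2, 1.7, 0.9]
gripper_width: 0.0599
gripper_force: 0.0
```

The crop shows the plate corners at about (70,70), (662,100), (660,418) and (42,388). The guard's front edge runs from (275,337) to (748,366), and the handle and lever end at about (460,468). I cast rays through these.

```bash
cat >> h.py <<'E'
def ray(c,u,v,z):
    R,t=np.array(c["R"]),np.array(c["t"]);o=-R.T@t
    d=R.T@np.array([(u-c["cx"])/c["fx"],(v-c["cy"])/c["fy"],1]);return o+d*(z-o[2])/d[2]
E
python3 - <<'E'
from h import *
c=dict(np.load("top.npz"));P=c["P"]
s=165/800
W=np.array([ray(c,200+x*s,110+y*s,.012)[:2] for x,y in [(70,70),(662,100),(660,418),(42,388)]])
S=np.array([(140,262),(140,-205),(-118,-205),(-118,262)])/1000
# rigid fit
wc,sc=W.mean(0),S.mean(0);H=(S-sc).T@(W-wc);U,_,Vt=np.linalg.svd(H);R=Vt.T@U.T
print("corners",W,"sides",np.linalg.norm(np.roll(W,-1,0)-W,axis=1))
print("yaw",np.degrees(np.arctan2(R[1,0],R[0,0])),"org",wc-R@sc,"res",(S@R.T+wc-R@sc-W)*1000)
for x,y in [(275,337),(748,366)]: 
  g=ray(c,200+x*s,110+y*s,.275);print("guard",g, R.T@(g[:2]-(wc-R@sc)))
# handle cloud
o=wc-R@sc
for n in ["top","side"]:
    Q=np.load(n+".npz")["P"].reshape(-1,3);q=np.c_[(Q[:,:2]-o)@R,Q[:,2]]*1000
    k=(q[:,0]>-215)&(q[:,0]<-110)&(abs(q[:,1]+0)<200)&(q[:,2]>110)&(q[:,2]<200)
    q=q[k];q=q[np.argsort(q[:,0])];print(n,q.round())if len(q)<60 else print(n,q[::len(q)//40].round())
E
```

```text
corners [[ 0.89253159  0.16315226]
 [ 0.88725285 -0.29983343]
 [ 0.63179569 -0.29477181]
 [ 0.63470393  0.16714093]] sides [0.46301578 0.25550729 0.4619219  0.25785851]
yaw -0.6251923221141296 org [ 0.75026069 -0.09445629] res [[ 0.57957043  2.84825371]
 [ 0.76266485 -1.13825558]
 [-1.76482165 -3.3847267 ]
 [ 0.42258638  1.67472858]]
guard [ 0.60591665 -0.00274903  0.275     ] [-0.14533611  0.0901268 ]
guard [ 0.6002425  -0.28544788  0.275     ] [-0.14792527 -0.19261714]
top [[-197.  -30.  160.]
 [-196.  -34.  159.]
 [-193.  -37.  159.]
 [-192.  -31.  156.]
 [-192.  -46.  157.]
 [-189.  -28.  154.]
 [-188.  -43.  156.]
 [-185.  -37.  155.]
 [-185.  -43.  155.]
 [-182.  -40.  155.]
 [-182.  -37.  153.]
 [-181.  -47.  152.]
 [-178.  -37.  152.]
 [-177.  -41.  147.]
 [-174.  -44.  151.]
 [-174.  -28.  146.]
 [-171.  -34.  151.]
 [-170.  -41.  147.]
 [-165.  -38.  141.]
 [-162.  -41.  141.]
 [-160.  -28.  143.]
 [-159.  -41.  141.]
 [-158.  -40.  152.]
 [-157.  -44.  149.]
 [-155.  -39.  155.]
 [-155.  -46.  155.]
 [-152.  -39.  155.]
 [-152.  -30.  151.]
 [-150.  -28.  142.]
 [-148.  -3
[... 597 characters left out ...]
 152.]
 [-172.  -32.  148.]
 [-168.  -42.  143.]
 [-164.  -42.  142.]
 [-161.  -33.  147.]
 [-159.  -45.  143.]
 [-159.  -29.  149.]
 [-158.  -40.  154.]
 [-156.  -35.  157.]
 [-155.  -23.  148.]
 [-153.  -35.  152.]
 [-150.  -32.  156.]
 [-149.  -28.  146.]
 [-147.  -31.  152.]
 [-146.  -28.  141.]
 [-143.  -26.  133.]
 [-143.  -27.  149.]
 [-140.  -24.  138.]
 [-139.  -28.  139.]
 [-137.  -23.  145.]
 [-134.  -30.  127.]
 [-132.  -28.  128.]
 [-131.  -36.  143.]
 [-130.  -32.  116.]
 [-127.  -43.  141.]
 [-126.  -32.  127.]
 [-125.  -35.  111.]
 [-123.  -36.  140.]
 [-121.  -26.  137.]
 [-119.  -39.  136.]
 [-116.  -37.  133.]
 [-115.  -32.  132.]
 [-113.  -29.  124.]
 [-111.  -24.  131.]]
```

Call:
{"fn": "apply_moves", "kwargs": {
  "targets": [
    {"dp": [0.04,-0.02,0.04]},
    {"dp": [0.08,-0.03,0.08]},
    {"dp": [0.12,-0.04,0.12]},
    {"dp": [0.16,-0.04,0.16]},
    {"dp": [0.19,-0.04,0.19]},
    {"dp": [0.22,-0.04,0.22]}
  ]
}}

```text
$.targets[0]: bad value
```

Call:
{"fn": "apply_moves", "kwargs": {
  "targets": [
    {"dp": [0.04,-0.02,0.04],"yaw": 0},
    {"dp": [0.08,-0.03,0.08],"yaw": 0},
    {"dp": [0.12,-0.04,0.12],"yaw": 0},
    {"dp": [0.16,-0.04,0.16],"yaw": 0},
    {"dp": [0.19,-0.04,0.19],"yaw": 0},
    {"dp": [0.22,-0.04,0.22],"yaw": 0}
  ]
}}

```text
time_s: 1.02
tcp_pos: [0.4385, 0.608, 0.5709]
eef_rot: [-179.9, -0.0, -16.6]
contact_force: [0.5, 1.5, 1.6]
gripper_width: 0.02
gripper_force: 0.0
```

Call:
{"fn": "apply_moves", "kwargs": {
  "targets": [
    {"dp": [0.04,0,0.02],"yaw": 0},
    {"dp": [0.08,0,0.04],"yaw": 0},
    {"dp": [0.12,0,0.06],"yaw": 0},
    {"dp": [0.16,0,0.08],"yaw": 0},
    {"dp": [0.2,0,0.1],"yaw": 0},
    {"dp": [0.24,0,0.1],"yaw": 0}
  ]
}}

```text
time_s: 1.52
tcp_pos: [0.5555, 0.5565, 0.5803]
eef_rot: [-178.5, -1.1, -16.6]
contact_force: [-0.9, -0.5, 1.1]
gripper_width: 0.0004
gripper_force: 0.0
```

```bash
python3 - <<'E'
from h import *
s=get_state();print(s["joints"].round(1),s["tcp_pos"],s["eef_rot"],s["gripper_width"])
E
```

```text
[  59.5   37.7   71.7    0.8 -122.3   14.4] [0.5554854  0.55646336 0.58030823] [-178.49964349   -1.0567497   -16.56607739] 0.00042831271768253035
```

Call:
{"fn": "apply_moves", "kwargs": {
  "targets": [
    {"dp": [0.04,0,0],"yaw": 0},
    {"dp": [0.08,0,0],"yaw": 0},
    {"dp": [0.12,0,0],"yaw": 0},
    {"dp": [0.16,0,0],"yaw": 0},
    {"dp": [0.2,0,0],"yaw": 0},
    {"dp": [0.2,0,0],"yaw": 0}
  ]
}}

```text
time_s: 2.02
tcp_pos: [0.6743, 0.5156, 0.5216]
eef_rot: [-177.3, -2.2, -16.6]
contact_force: [-0.1, 0.7, -0.9]
gripper_width: 0.0003
gripper_force: 0.0
```

```bash
python3 - <<'E'
from h import *
from scipy.spatial.transform import Rotation as R
s=get_state();print(s["joints"].round(1),s["tcp_pos"],s["eef_rot"],R.from_euler('xyz',s["eef_rot"],degrees=True).as_matrix())
E
```

```text
[  50.9   42.1   71.6    1.2 -116.2   23.1] [0.67428511 0.51561325 0.52160381] [-177.34884022   -2.23158862  -16.63227239] [[ 0.95743484 -0.28419599  0.05050912]
 [-0.28601103 -0.95765148  0.03318629]
 [ 0.03893872 -0.04621988 -0.99817208]]
```

Call:
{"fn": "apply_moves", "kwargs": {
  "targets": [
    {"dp": [-0.03,-0.02,0],"yaw": 0},
    {"dp": [-0.06,-0.04,0],"yaw": 0},
    {"dp": [-0.09,-0.06,0],"yaw": 0},
    {"dp": [-0.09,-0.06,0],"yaw": 0}
  ]
}}

```text
time_s: 2.35
tcp_pos: [0.5783, 0.4521, 0.523]
eef_rot: [-177.5, -2.2, -16.6]
contact_force: [-0.3, -1.0, 1.6]
gripper_width: 0.0001
gripper_force: 0.0
```

Call:
{"fn": "apply_moves", "kwargs": {
  "targets": [
    {"dp": [0.01,-0.04,0],"yaw": 3},
    {"dp": [0.03,-0.08,0],"yaw": 6},
    {"dp": [0.05,-0.12,0],"yaw": 9},
    {"dp": [0.07,-0.16,0],"yaw": 12},
    {"dp": [0.09,-0.2,0],"yaw": 15},
    {"dp": [0.11,-0.24,0],"yaw": 18},
    {"dp": [0.13,-0.28,0],"yaw": 21},
    {"dp": [0.15,-0.32,0],"yaw": 23},
    {"dp": [0.17,-0.36,0],"yaw": 25},
    {"dp": [0.19,-0.4,0],"yaw": 25},
    {"dp": [0.21,-0.42,0],"yaw": 25}
  ]
}}

```text
time_s: 3.27
tcp_pos: [0.7846, 0.0451, 0.5251]
eef_rot: [-177.3, -2.4, 8.4]
contact_force: [-0.4, 0.6, 0.7]
gripper_width: 0.001
gripper_force: 0.0
```

Call:
{"fn": "apply_moves", "kwargs": {
  "targets": [
    {"dp": [0.5,0,0],"yaw": 0},
    {"dp": [0.5,0,0],"yaw": 0}
  ]
}}

```text
time_s: 3.43
tcp_pos: [0.8454, 0.0427, 0.5165]
eef_rot: [-177.6, -3.0, 8.1]
contact_force: [94.2, -28.6, 87.7]
gripper_width: 0.0005
gripper_force: 0.0
```

Call:
{"fn": "apply_moves", "kwargs": {
  "targets": [
    {"dp": [0.5,0,0],"yaw": 0},
    {"dp": [0.5,0,0],"yaw": 0}
  ]
}}

```text
time_s: 3.6
tcp_pos: [0.8849, 0.046, 0.4739]
eef_rot: [-177.8, -4.1, 8.3]
contact_force: [-1.0, -0.1, 1.7]
gripper_width: 0.0005
gripper_force: 0.0
```

Call:
{"fn": "apply_moves", "kwargs": {
  "targets": [
    {"dp": [0.2,0,0.4],"yaw": 0},
    {"dp": [0.2,0,0.4],"yaw": 0}
  ]
}}

```text
time_s: 3.77
tcp_pos: [0.8711, 0.0451, 0.5093]
eef_rot: [-178.2, -6.0, 8.2]
contact_force: [0.2, -0.4, 2.5]
gripper_width: 0.0007
gripper_force: 0.0
```

Call:
{"fn": "apply_moves", "kwargs": {
  "targets": [
    {"dp": [0.2,0,0.4],"yaw": 0},
    {"dp": [0.2,0,0.4],"yaw": 0}
  ]
}}

```text
time_s: 3.93
tcp_pos: [0.8552, 0.043, 0.5501]
eef_rot: [-178.5, -8.5, 8.2]
contact_force: [-0.7, -0.5, 0.8]
gripper_width: 0.0007
gripper_force: 0.0
```

Call:
{"fn": "apply_moves", "kwargs": {
  "targets": [
    {"dp": [0.2,0,0.4],"yaw": 0},
    {"dp": [0.2,0,0.4],"yaw": 0}
  ]
}}

```text
time_s: 4.1
tcp_pos: [0.8431, 0.0422, 0.5788]
eef_rot: [-178.9, -10.3, 8.1]
contact_force: [-0.2, -0.6, 0.1]
gripper_width: 0.0003
gripper_force: 0.0
```

Call:
{"fn": "apply_moves", "kwargs": {
  "targets": [
    {"dp": [0.25,0,0.35],"yaw": 0},
    {"dp": [0.25,0,0.35],"yaw": 0}
  ]
}}

```text
time_s: 4.27
tcp_pos: [0.8413, 0.0413, 0.5957]
eef_rot: [-179.3, -12.2, 8.1]
contact_force: [-0.0, -0.5, 0.2]
gripper_width: 0.0004
gripper_force: 0.0
```

Call:
{"fn": "apply_moves", "kwargs": {
  "targets": [
    {"dp": [0.3,0,0.3],"yaw": 0},
    {"dp": [0.3,0,0.3],"yaw": 0}
  ]
}}

```text
time_s: 4.43
tcp_pos: [0.8497, 0.0406, 0.6021]
eef_rot: [-179.7, -14.0, 8.1]
contact_force: [-0.2, 0.3, 0.3]
gripper_width: 0.0004
gripper_force: 0.0
```

Call:
{"fn": "apply_moves", "kwargs": {
  "targets": [
    {"dp": [0.3,0,0.3],"yaw": 0},
    {"dp": [0.3,0,0.3],"yaw": 0}
  ]
}}

```text
time_s: 4.6
tcp_pos: [0.858, 0.0398, 0.6088]
eef_rot: [179.9, -15.9, 8.1]
contact_force: [0.0, 0.4, 0.3]
gripper_width: 0.0006
gripper_force: 0.0
```

Call:
{"fn": "apply_moves", "kwargs": {
  "targets": [
    {"dp": [0.3,0,0.3],"yaw": -1},
    {"dp": [0.3,0,0.3],"yaw": -2}
  ]
}}

```text
time_s: 4.77
tcp_pos: [0.8663, 0.0386, 0.6182]
eef_rot: [179.5, -18.0, 6.0]
contact_force: [-1.9, 0.6, 0.1]
gripper_width: 0.0006
gripper_force: 0.0
```

Call:
{"fn": "apply_moves", "kwargs": {
  "targets": [
    {"dp": [0.3,0,0.3],"yaw": -1},
    {"dp": [0.3,0,0.3],"yaw": -2}
  ]
}}

```text
time_s: 4.93
tcp_pos: [0.8748, 0.0376, 0.6271]
eef_rot: [179.2, -20.0, 4.0]
contact_force: [-0.3, 0.2, 0.5]
gripper_width: 0.0003
gripper_force: 0.0
```

Call:
{"fn": "apply_moves", "kwargs": {
  "targets": [
    {"dp": [0.3,0,0.3],"yaw": -1},
    {"dp": [0.3,0,0.3],"yaw": -1.5}
  ]
}}

```text
time_s: 5.1
tcp_pos: [0.8837, 0.0366, 0.6357]
eef_rot: [179.0, -22.1, 2.6]
contact_force: [-0.1, 0.6, 1.1]
gripper_width: 0.0002
gripper_force: 0.0
```

Call:
{"fn": "apply_moves", "kwargs": {
  "targets": [
    {"dp": [0.3,0,0.3],"yaw": 0},
    {"dp": [0.3,0,0.3],"yaw": 0}
  ]
}}

```text
time_s: 5.27
tcp_pos: [0.8929, 0.0355, 0.6441]
eef_rot: [178.7, -24.1, 2.7]
contact_force: [-0.4, -0.5, -0.2]
gripper_width: 0.0001
gripper_force: 0.0
```

Call:
{"fn": "apply_moves", "kwargs": {
  "targets": [
    {"dp": [0.3,0,0.3],"yaw": 0},
    {"dp": [0.3,0,0.3],"yaw": 0}
  ]
}}

```text
time_s: 5.43
tcp_pos: [0.9025, 0.0343, 0.6528]
eef_rot: [178.4, -26.3, 2.7]
contact_force: [-0.3, 0.3, -0.0]
gripper_width: 0.0007
gripper_force: 0.0
```

Call:
{"fn": "apply_moves", "kwargs": {
  "targets": [
    {"dp": [0.3,0,0.3],"yaw": 0},
    {"dp": [0.3,0,0.3],"yaw": 0}
  ]
}}

```text
time_s: 5.6
tcp_pos: [0.9125, 0.0333, 0.6614]
eef_rot: [178.1, -28.4, 2.8]
contact_force: [-0.1, -0.4, 0.9]
gripper_width: 0.0003
gripper_force: 0.0
```

Call:
{"fn": "apply_moves", "kwargs": {
  "targets": [
    {"dp": [0.3,0,0.3],"yaw": 0},
    {"dp": [0.3,0,0.3],"yaw": 0}
  ]
}}

```text
time_s: 5.77
tcp_pos: [0.9229, 0.0324, 0.67]
eef_rot: [177.8, -30.6, 2.9]
contact_force: [-0.5, -1.1, 1.4]
gripper_width: 0.0002
gripper_force: 0.0
```

```bash
python3 - <<'E'
from h import *
s=get_state();print(s["joints"].round(1),s["tcp_pos"],s["eef_rot"])
E
```

```text
[ 17.6  36.5  71.7   9.6 -95.9  78.2] [0.92285314 0.03242186 0.67000175] [177.8003226  -30.60150366   2.90577911]
```

Call:
{"fn": "apply_moves", "kwargs": {
  "targets": [
    {"dp": [0.3,0,0.3],"yaw": 0},
    {"dp": [0.3,0,0.3],"yaw": 0}
  ]
}}

```text
time_s: 5.93
tcp_pos: [0.9334, 0.0317, 0.6787]
eef_rot: [177.5, -32.8, 3.0]
contact_force: [-0.4, 0.5, -0.1]
gripper_width: 0.0005
gripper_force: 0.0
```

Call:
{"fn": "apply_moves", "kwargs": {
  "targets": [
    {"dp": [0.3,0,0.3],"yaw": 0},
    {"dp": [0.3,0,0.3],"yaw": 0}
  ]
}}

```text
time_s: 6.1
tcp_pos: [0.9442, 0.0309, 0.6875]
eef_rot: [177.1, -35.0, 3.1]
contact_force: [0.5, 0.4, 0.0]
gripper_width: 0.0007
gripper_force: 0.0
```

Call:
{"fn": "apply_moves", "kwargs": {
  "targets": [
    {"dp": [-0.01,-0.01,0],"yaw": 0},
    {"dp": [-0.03,-0.02,0],"yaw": 0},
    {"dp": [-0.06,-0.03,0],"yaw": -1},
    {"dp": [-0.09,-0.04,-0.01],"yaw": -2},
    {"dp": [-0.12,-0.05,-0.02],"yaw": -2},
    {"dp": [-0.15,-0.06,-0.03],"yaw": -3},
    {"dp": [-0.18,-0.08,-0.04],"yaw": -3.5},
    {"dp": [-0.21,-0.1,-0.05],"yaw": -3.5},
    {"dp": [-0.24,-0.11,-0.06],"yaw": -3.5},
    {"dp": [-0.27,-0.12,-0.08],"yaw": -3.5},
    {"dp": [-0.3,-0.13,-0.1],"yaw": -3.5},
    {"dp": [-0.33,-0.14,-0.12],"yaw": -3.5},
    {"dp": [-0.36,-0.15,-0.14],"yaw": -3.5},
    {"dp": [-0.385,-0.16,-0.15],"yaw": -3.5},
    {"dp": [-0.4,-0.165,-0.16],"yaw": -3.5}
  ]
}}

```text
time_s: 7.35
tcp_pos: [0.5406, -0.1351, 0.5269]
eef_rot: [177.2, -34.9, -0.4]
contact_force: [-0.5, -0.7, 0.9]
gripper_width: 0.0004
gripper_force: 0.0
```

```bash
cat >> h.py <<'E'
from scipy.spatial.transform import Rotation as Rot
YAW=np.radians(-.625);SO=np.array([.7503,-.0945,0]);SR=Rot.from_euler('z',YAW).as_matrix()
def w(p): return SR@(np.array(p)/1000)+SO
def st(X): return (np.asarray(X)-SO)@SR*1000
def tool():
    s=get_state();T=np.eye(4);T[:3,:3]=Rot.from_euler('xyz',s["eef_rot"],degrees=True).as_matrix();T[:3,3]=s["tcp_pos"];return s,T
E
python3 - <<'E'
from h import *
s,T=tool();print(s["joints"].round(1),s["tcp_pos"],s["eef_rot"],"\n",T[:3,:3].round(3))
tip=22*T[:3,2];cor=tip-9.5*T[:3,0]
print("cor",cor, "st tcp",st(s["tcp_pos"]))
c=dict(np.load("top.npz"));k=165/800
for n,x,y,z in [("bar rear",523,220,.058),("bar rear2",522,190,.058),("stop R",165,180,.08),("stopL",98,180,.08),("stop front",150,210,.06)]: print(n,st(ray(c,200+x*k,110+y*k,z)).round(1))
for n in ["top","side"]:
    d=np.load(n+".npz");q=st(d["P"]);m=(q[...,0]>-10)&(q[...,0]<50)&(q[...,1]>165)&(q[...,1]<262)&(q[...,2]>16)&(q[...,2]<130)
    Q=q[m];Q=Q[np.argsort(Q[:,1])];print(n,len(Q),Q[::max(1,len(Q)//30)].round().tolist())
E
```

```text
[ 12.7 -15.5 -15.6  12.3 -56.8  72.3] [ 0.54061142 -0.13513159  0.52687062] [177.17217486 -34.94684794  -0.42381543] 
 [[ 0.82  -0.036  0.572]
 [-0.006 -0.999 -0.054]
 [ 0.573  0.04  -0.819]]
cor [  4.79145708  -1.12083877 -23.45283905] st tcp [-209.23289198  -42.91647575  526.87061804]
bar rear [ 17.3 -90.2  58. ]
bar rear2 [ 40.8 -89.1  58. ]
stop R [ 25.8 174.7  80. ]
stopL [ 23.2 223.6  80. ]
stop front [  9.4 185.5  60. ]
top 179 [[-10.0, 167.0, 45.0], [29.0, 176.0, 53.0], [23.0, 177.0, 26.0], [23.0, 179.0, 48.0], [36.0, 180.0, 54.0], [47.0, 181.0, 45.0], [24.0, 184.0, 35.0], [46.0, 185.0, 49.0], [34.0, 187.0, 49.0], [49.0, 188.0, 49.0], [35.0, 191.0, 55.0], [48.0, 192.0, 52.0], [32.0, 194.0, 53.0], [25.0, 196.0, 19.0], [23.0, 198.0, 34.0], [48.0, 199.0, 51.0], [31.0, 211.0, 72.0], [13.0, 211.0, 49.0], [49.0, 212.0, 76.0], [25.0, 214.0, 79.0], [41.0, 215.0, 76.0], [15.0, 217.0, 73.0], [13.0, 218.0, 58.0], [44.0, 219.0, 76.0], [13.0, 221.0, 69.0], [30.0, 222.0, 73.0], [48.0, 223.0, 77.0], [26.0, 225.0, 74.0], [49.0, 228.0, 62.0], [24.0, 230.0, 58.0], [49.0, 231.0, 63.0], [27.0, 233.0, 61.0], [30.0, 236.0, 71.0], [30.0, 240.0, 72.0], [35.0, 244.0, 67.0], [4.0, 250.0, 16.0]]
side 452 [[32.0, 165.0, 119.0], [0.0, 167.0, 47.0], [21.0, 167.0, 104.0], [6.0, 168.0, 23.0], [17.0, 168.0, 102.0], [18.0, 168.0, 50.0], [10.0, 168.0, 17.0], [34.0, 169.0, 108.0], [-5.0, 169.0, 47.0], [8.0, 169.0, 28.0], [-5.0, 170.0, 121.0], [12.0, 170.0, 18.0], [24.0, 171.0, 50.0], [33.0, 174.0, 52.0], [27.0, 178.0, 54.0], [39.0, 182.0, 52.0], [36.0, 186.0, 53.0], [23.0, 190.0, 44.0], [18.0, 198.0, 44.0], [26.0, 214.0, 76.0], [23.0, 217.0, 18.0], [37.0, 220.0, 77.0], [14.0, 224.0, 60.0], [11.0, 225.0, 75.0], [26.0, 226.0, 69.0], [32.0, 227.0, 77.0], [21.0, 231.0, 50.0], [24.0, 235.0, 61.0], [23.0, 238.0, 55.0], [26.0, 241.0, 74.0], [30.0, 253.0, 16.0]]
```

Call:
{"fn": "apply_moves", "kwargs": {
  "targets": [
    {"dp": [0.0,0.002,-0.02],"yaw": 0},
    {"dp": [0.0,0.004,-0.06],"yaw": 0},
    {"dp": [0.005,0.008,-0.1],"yaw": 0},
    {"dp": [0.01,0.008,-0.14],"yaw": 0},
    {"dp": [0.015,0.008,-0.18],"yaw": 0},
    {"dp": [0.019,0.008,-0.22],"yaw": 0},
    {"dp": [0.019,0.008,-0.255],"yaw": 0},
    {"dp": [0.019,0.008,-0.285],"yaw": 0},
    {"dp": [0.019,0.008,-0.302],"yaw": 0},
    {"dp": [0.019,0.008,-0.302],"yaw": 0}
  ]
}}

```text
time_s: 8.18
tcp_pos: [0.5632, -0.1265, 0.2267]
eef_rot: [177.3, -34.6, -0.4]
contact_force: [-75.9, 11.8, -88.1]
gripper_width: 0.0003
gripper_force: 0.0
```

Call:
{"fn": "apply_moves", "kwargs": {
  "targets": [
    {"dp": [0.009,0,-0.013],"yaw": 0},
    {"dp": [0.018,0,-0.026],"yaw": 0},
    {"dp": [0.028,0,-0.04],"yaw": 0},
    {"dp": [0.028,0,-0.04],"yaw": 0}
  ]
}}

```text
time_s: 8.52
tcp_pos: [0.5921, -0.134, 0.2037]
eef_rot: [178.3, -33.0, -0.5]
contact_force: [0.3, 0.7, 0.3]
gripper_width: 0.0003
gripper_force: 0.0
```

```bash
python3 - <<'E'
from h import *
s,T=tool();print(s["tcp_pos"],s["eef_rot"],st(s["tcp_pos"]),s["contact_force"],s["joints"].round(1))
c=cams.capture("side");cv2.imwrite("pics/s1.png",cv2.resize(c["image"][110:230,130:330,::-1],(800,480),interpolation=cv2.INTER_CUBIC))
E
```

```text
[ 0.59212474 -0.13402833  0.20370648] [178.29414758 -33.00032045  -0.53943605] [-157.73467022  -41.25136539  203.70647673] [0.26875191 0.68688198 0.25715016] [ -3.3   1.3 -55.6  59.1  -0.2  33.2]
```

View pics/s1.png

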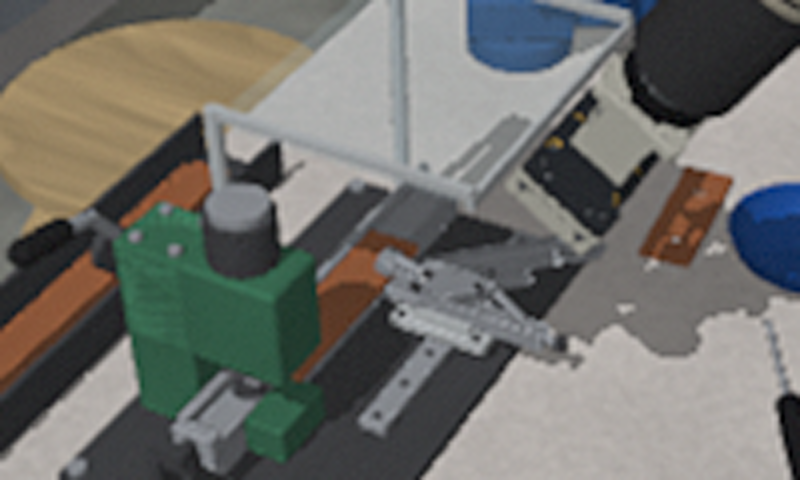

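The picture shows the gripper just in front of the guard, above the handle end, at about (560,240). The wrist is singular there (j5 ≈ 0). I fit a planar arm model to see which tilts are feasible at the pressing poses.

```bash
cat > arm.py <<'E'
import numpy as np
from scipy.optimize import least_squares
D=[(.19213,.64659,.24762,20.59,.63,0),(.55549,.55646,.5803,37.7,71.7,1.8),(.67429,.51561,.5216,42.1,71.6,3.4),(.5921,-.134,.2037,1.3,-55.6,33),(.5406,-.1351,.5269,-15.5,-15.6,35)]
def fk(p,j2,j3,t):
    a1,d1,a2,a3,L=p;j2,f,t=np.radians([j2,90-j2+j3,t])
    return a1+a2*np.sin(j2)+a3*np.sin(f)+L*np.sin(t), d1+a2*np.cos(j2)-a3*np.cos(f)-L*np.cos(t)
off=.192
f=lambda p:np.concatenate([np.array(fk(p,a,b,t))-(np.sqrt(x*x+y*y-off**2),z) for x,y,z,a,b,t in D])
s=least_squares(f,[0,.4,.4,.4,.3]);P=s.x
def ik(x,y,z,t):
    r=np.sqrt(x*x+y*y-off**2)
    q=least_squares(lambda q:np.array(fk(P,q[0],q[1],t))-(r,z),[0,-40]);return q.x[0],q.x[1],t-90+q.x[0]-q.x[1],q.cost
if __name__=="__main__":
    print(P,(s.fun*1000).round(1))
    for n,X in dict(pre=(-190,-36,225),con=(-156,-36,176),con2=(-165,-36,176),lock=(-166,-36,114)).items():
        for t in (22,25,28,31,34):
            print(n,t,np.round(ik(.75+X[0]/1e3,-.0945+X[1]/1e3,X[2]/1e3,t),2))
E
python3 arm.py
```

```text
[0.00691322 0.34292598 0.6436116  0.42400712 0.52252605] [-14.8  30.5   6.  -13.3  11.6 -13.9 -38.3 -10.8  35.5   7.5]
pre 22 [  1.62 -39.14 -27.24   0.  ]
pre 25 [  0.27 -42.51 -22.22   0.  ]
pre 28 [ -0.87 -45.92 -16.95   0.  ]
pre 31 [ -1.75 -49.4  -11.35   0.  ]
pre 34 [ -2.32 -52.95  -5.36   0.  ]
con 22 [  8.5  -40.3  -19.21   0.  ]
con 25 [  7.57 -43.83 -13.6    0.  ]
con 28 [  6.93 -47.41  -7.67   0.  ]
con 31 [  6.63 -51.05  -1.32   0.  ]
con 34 [  6.78 -54.78   5.56   0.  ]
con2 22 [  7.78 -41.25 -18.97   0.  ]
con2 25 [  6.85 -44.77 -13.38   0.  ]
con2 28 [  6.21 -48.34  -7.45   0.  ]
con2 31 [  5.93 -51.98  -1.1    0.  ]
con2 34 [  6.1  -55.71   5.81   0.  ]
lock 22 [ 13.96 -46.54  -7.5    0.  ]
lock 25 [ 13.69 -50.19  -1.13   0.  ]
lock 28 [ 13.85 -53.91   5.76   0.  ]
lock 31 [ 14.57 -57.74  13.31   0.  ]
lock 34 [ 16.02 -61.72  21.74   0.  ]
```

Call:
{"fn": "apply_moves", "kwargs": {
  "targets": [
    {"dp": [-0.01,0,0.006],"yaw": 0},
    {"dp": [-0.022,0,0.012],"yaw": 0},
    {"dp": [-0.034,0.01,0.015],"yaw": 0},
    {"dp": [-0.045,0.025,0.015],"yaw": 0},
    {"dp": [-0.045,0.045,0.015],"yaw": 0},
    {"dp": [-0.045,0.065,0.015],"yaw": 0},
    {"dp": [-0.045,0.085,0.015],"yaw": 0},
    {"dp": [-0.045,0.1,0.015],"yaw": 0},
    {"dp": [-0.045,0.11,0.015],"yaw": 0}
  ]
}}

```text
time_s: 9.32
tcp_pos: [0.5495, -0.0229, 0.2294]
eef_rot: [178.5, -32.5, -0.4]
contact_force: [0.7, 0.1, -0.1]
gripper_width: 0.0002
gripper_force: 0.0
```

Call:
{"fn": "apply_moves", "kwargs": {
  "targets": [
    {"dp": [0,0,-0.006],"yaw": 0},
    {"dp": [0,0,-0.014],"yaw": 0},
    {"dp": [0,0,-0.022],"yaw": 0},
    {"dp": [0,0,-0.03],"yaw": 0}
  ]
}}

```text
time_s: 9.65
tcp_pos: [0.5553, -0.0269, 0.2111]
eef_rot: [178.9, -31.1, -0.5]
contact_force: [-0.1, 0.4, -0.2]
gripper_width: 0.0006
gripper_force: 0.0
```

Call:
{"fn": "apply_moves", "kwargs": {
  "targets": [
    {"dp": [0,0,-0.008],"yaw": 0},
    {"dp": [0,0,-0.016],"yaw": 0},
    {"dp": [0,0,-0.024],"yaw": 0},
    {"dp": [0,0,-0.03],"yaw": 0}
  ]
}}

```text
time_s: 9.98
tcp_pos: [0.5607, -0.0291, 0.1941]
eef_rot: [179.3, -29.8, -0.5]
contact_force: [0.1, 0.4, 0.0]
gripper_width: 0.0007
gripper_force: 0.0
```

```bash
python3 - <<'E'
from h import *
s,T=tool();print(s["eef_rot"],st(s["tcp_pos"]),s["contact_force"],s["joints"].round(1));print(T[:3,:3].round(3))
E
```

```text
[179.34744235 -29.7570428   -0.54621018] [-190.28540735   63.3607392   194.08014663] [0.10518964 0.43488477 0.04821562] [ 12.5  -1.9 -58.2  56.4  -8.5  22.5]
[[ 0.868 -0.015  0.496]
 [-0.008 -1.    -0.016]
 [ 0.496  0.01  -0.868]]
```

```bash
cat > arm.py <<'E'
import numpy as np
from scipy.optimize import least_squares
from scipy.spatial.transform import Rotation as Rot
D=[([89.96,20.59,.63,-.02,-70.135,-16.51],[.19213,.64659,.24762],[179.905,-.0086,-16.554]),
([59.5,37.7,71.7,.8,-122.3,14.4],[.5554854,.55646,.58031],[-178.4996,-1.0567,-16.566]),
([50.9,42.1,71.6,1.2,-116.2,23.1],[.674285,.515613,.521604],[-177.349,-2.2316,-16.632]),
([17.6,36.5,71.7,9.6,-95.9,78.2],[.922853,.032422,.670002],[177.8003,-30.6015,2.9058]),
([12.7,-15.5,-15.6,12.3,-56.8,72.3],[.540611,-.135132,.526871],[177.172,-34.947,-.4238]),
([-3.3,1.3,-55.6,59.1,-.2,33.2],[.592125,-.134028,.203706],[178.294,-33.0,-.5394]),
([12.5,-1.9,-58.2,56.4,-8.5,22.5],[.5607,-.0291,.1941],[179.347,-29.757,-.546])]
def R(ax,a): return Rot.from_euler(ax,a,degrees=True).as_matrix()
# p: a1,d1,a2,a3,L, o2 lateral before j4, b elbow perpendicular, o5 lateral along j5 axis, signs
def fk(p,q,s4,s6):
    a1,d1,a2,a3,L,o,b,e,j40,j60=p
    A=R('z',q[0]);U=A@R('y',q[1]);F=A@R('y',q[1]-q[2])          # U z = upper arm; F x = forearm
    W=F@R('x',s4*q[3]+j40)
    T5=W@R('y',-q[4])                                            # tool z = T5 x
    pos=A@[a1,0,d1]+A@[0,o,0]+U@[0,0,a2]+F@[a3,0,b]+W@[0,e,0]+T5@[L,0,0]
    Rt=T5@np.array([[0,0,1],[0,-1,0],[1,0,0]])@R('z',s6*q[5]+j60)
    return pos,Rt
def res(p,s4,s6):
    o=[]
    for q,t,e in D:
        P,M=fk(p,q,s4,s6);E=Rot.from_euler('xyz',e,degrees=True).as_matrix()
        o+=list(P-t)+list(.3*(M[:,2]-E[:,2]))+list(.05*(M[:,0]-E[:,0]))
    return np.array(o)
best=None
for s4 in(1,-1):
  for s6 in (1,-1):
    for j6 in (0,90,180,-90):
      z=least_squares(lambda p:res(p,s4,s6),[0,.35,.6,.4,.4,-.19,0,0,0,j6],x_scale=[.1]*8+[10,50])
      if best is None or z.cost<best[0].cost: best=(z,s4,s6)
z,s4,s6=best;P=z.x
LO=np.array([-176.03,-82.01,-58.28,-173.87,-174.79,-173.66]);HI=np.array([176.03,121.73,71.71,95.51,-.11,173.66])
def ik(pos,eul,q0):
    E=Rot.from_euler('xyz',eul,degrees=True).as_matrix()
    def f(q):
        p,M=fk(P,q,s4,s6);return np.concatenate([(p-pos),.3*(M-E).ravel()])
    r=least_squares(f,np.clip(q0,LO+.05,HI-.05),bounds=(LO,HI));return r.x,r.cost
if __name__=="__main__":
    print(s4,s6,P.round(4),z.cost);print((res(P,s4,s6).reshape(-1,9)*1000).round(1))
E
python3 arm.py
```

```text
-1 -1 [ 4.000000e-04  1.996000e-01  6.008000e-01  4.636000e-01  3.556000e-01
  4.000000e-04 -5.000000e-04 -1.923000e-01  1.980000e-02 -2.700007e+02] 5.778512411640662e-07
[[-0.  -0.1 -0.  -0.1 -0.   0.  -0.  -0.  -0. ]
 [-0.2  0.2  0.3 -0.1 -0.  -0.   0.   0.  -0. ]
 [ 0.2 -0.2  0.2  0.  -0.1 -0.   0.   0.   0. ]
 [ 0.1  0.1 -0.5 -0.3  0.1 -0.2  0.   0.  -0.1]
 [ 0.  -0.1  0.2  0.   0.   0.  -0.  -0.   0. ]
 [-0.2  0.2 -0.2 -0.2  0.2 -0.1  0.  -0.  -0. ]
 [ 0.3 -0.   0.1 -0.1 -0.  -0.   0.  -0.  -0. ]]
```

```bash
cat > plan.py <<'E'
from arm import *
YAW=np.radians(-.625);SO=np.array([.7503,-.0945,0]);SR=Rot.from_euler('z',YAW).as_matrix()
w=lambda p:SR@(np.array(p)/1000)+SO
rng=np.random.default_rng(0)
for t in (24,27,30,34,38):
  for roll in (180,175,185):
    for n,X in dict(con=(-156,-36,176),lock=(-166,-36,114)).items():
      sol=[]
      for k in range(25):
        q,c=ik(w(X),[roll,-t,-.6],[rng.uniform(-40,40),rng.uniform(-20,40),rng.uniform(-58,0),rng.uniform(-170,95),rng.uniform(-90,-1),rng.uniform(-170,170)])
        if c<1e-8 and not any(np.abs(q-s).max()<2 for s in sol): sol.append(q)
      print(t,roll,n,[s.round(0).astype(int).tolist() for s in sol])
E
time python3 plan.py
```

```text
24 180 con [[8, 7, -37, 9, -23, 74]]
24 180 lock [[7, 11, -45, 18, -11, 65]]
24 175 con [[9, 6, -44, 29, -19, 54]]
24 175 lock []
24 185 con [[4, 8, -29, -6, -29, 91]]
24 185 lock [[4, 12, -34, -9, -21, 94]]
27 180 con [[8, 6, -41, 13, -17, 70]]
27 180 lock []
27 175 con [[6, 5, -51, 44, -11, 41]]
27 175 lock []
27 185 con [[4, 7, -32, -7, -25, 92]]
27 185 lock [[4, 11, -36, -10, -16, 95]]
30 180 con [[7, 5, -47, 23, -10, 61]]
30 180 lock []
30 175 con []
30 175 lock []
30 185 con [[5, 6, -34, -7, -20, 92]]
30 185 lock [[4, 11, -37, -12, -12, 97]]
34 180 con []
34 180 lock []
34 175 con []
34 175 lock []
34 185 con [[5, 5, -37, -8, -14, 93]]
34 185 lock [[4, 10, -38, -18, -8, 104]]
38 180 con []
38 180 lock []
38 175 con []
38 175 lock []
38 185 con [[5, 4, -39, -11, -9, 96]]
38 185 lock [[1, 10, -35, -30, -8, 119]]
real	0m10.462s
user	0m10.786s
sys	0m0.056s
```

Call:
{"fn": "apply_moves", "kwargs": {
  "targets": [
    {"dp": [-0.005,0,0.01],"yaw": 0},
    {"dp": [-0.01,0,0.03],"yaw": 0},
    {"dp": [-0.01,0,0.06],"yaw": -2},
    {"dp": [-0.01,0,0.1],"yaw": -5},
    {"dp": [-0.01,0,0.14],"yaw": -10},
    {"dp": [-0.01,0,0.18],"yaw": -15},
    {"dp": [-0.01,0,0.22],"yaw": -20},
    {"dp": [0,0,0.26],"yaw": -25},
    {"dp": [0.02,0,0.29],"yaw": -30},
    {"dp": [0.05,0,0.32],"yaw": -35},
    {"dp": [0.08,0,0.34],"yaw": -40},
    {"dp": [0.11,0,0.36],"yaw": -45},
    {"dp": [0.14,0,0.38],"yaw": -50},
    {"dp": [0.17,0,0.4],"yaw": -55},
    {"dp": [0.2,0,0.41],"yaw": -60},
    {"dp": [0.22,0,0.42],"yaw": -60},
    {"dp": [0.23,0,0.43],"yaw": -60}
  ]
}}

```text
time_s: 11.4
tcp_pos: [0.7946, -0.028, 0.6199]
eef_rot: [178.9, -29.8, -60.4]
contact_force: [0.2, 0.1, -0.8]
gripper_width: 0.0006
gripper_force: 0.0
```

```bash
python3 - <<'E'
from h import *
s,T=tool();print(s["eef_rot"],s["tcp_pos"],s["contact_force"],s["joints"].round(1));print(T[:3,:3].round(3))
E
```

```text
[178.92448946 -29.75303375 -60.35651548] [ 0.79461539 -0.02803256  0.61992788] [ 0.19039239  0.11463163 -0.76439924] [ 23.5  27.1  39.6  30.1 -98.9  11.6]
[[ 0.429 -0.874  0.229]
 [-0.755 -0.486 -0.441]
 [ 0.496  0.016 -0.868]]
```

Call:
{"fn": "apply_moves", "kwargs": {
  "targets": [
    {"dp": [0.01,0,0.01],"yaw": 0},
    {"dp": [0.025,0,0.025],"yaw": 0},
    {"dp": [0.04,0,0.035],"yaw": 0},
    {"dp": [0.055,0,0.045],"yaw": 0},
    {"dp": [0.065,0,0.055],"yaw": 0},
    {"dp": [0.075,0,0.065],"yaw": 0},
    {"dp": [0.085,0,0.075],"yaw": 0},
    {"dp": [0.095,0,0.085],"yaw": 0},
    {"dp": [0.105,0,0.095],"yaw": 0}
  ]
}}

```text
time_s: 12.15
tcp_pos: [0.8459, -0.0359, 0.6751]
eef_rot: [-178.7, -31.5, -60.7]
contact_force: [-0.4, 0.3, -0.6]
gripper_width: 0.0001
gripper_force: 0.0
```

Call:
{"fn": "apply_moves", "kwargs": {
  "targets": [
    {"dp": [0.3,0,0.3],"yaw": 0},
    {"dp": [0.3,0,0.3],"yaw": 0}
  ]
}}

```text
time_s: 12.32
tcp_pos: [0.8559, -0.0425, 0.6833]
eef_rot: [-177.3, -33.0, -60.7]
contact_force: [-0.8, 0.4, 0.5]
gripper_width: 0.0
gripper_force: 0.0
```

```bash
python3 - <<'E'
from h import *
s,T=tool();print(s["eef_rot"],s["tcp_pos"],s["contact_force"],s["joints"].round(1));print(T[:3,:3].round(3))
E
```

```text
[-177.28600261  -32.98866597  -60.73137298] [ 0.85585271 -0.04248282  0.68325718] [-0.79302466  0.382717    0.52303193] [  21.1   41.    71.7   34.1 -108.7   23.6]
[[ 0.41  -0.859  0.307]
 [-0.732 -0.511 -0.451]
 [ 0.544 -0.04  -0.838]]
```

Call:
{"fn": "apply_moves", "kwargs": {
  "targets": [
    {"dp": [0.3,0,0.3],"yaw": -6},
    {"dp": [0.3,0,0.3],"yaw": -12}
  ]
}}

```text
time_s: 12.48
tcp_pos: [0.8481, -0.0531, 0.677]
eef_rot: [-174.9, -34.6, -73.2]
contact_force: [-0.0, -0.5, 0.4]
gripper_width: 0.0
gripper_force: 0.0
```

Call:
{"fn": "apply_moves", "kwargs": {
  "targets": [
    {"dp": [0.3,0,0.3],"yaw": -6},
    {"dp": [0.3,0,0.3],"yaw": -12}
  ]
}}

```text
time_s: 12.65
tcp_pos: [0.8387, -0.0635, 0.6676]
eef_rot: [-172.5, -35.8, -85.2]
contact_force: [-0.3, -0.5, -0.1]
gripper_width: 0.0002
gripper_force: 0.0
```

Call:
{"fn": "apply_moves", "kwargs": {
  "targets": [
    {"dp": [0.3,0,0.3],"yaw": -5},
    {"dp": [0.3,0,0.3],"yaw": -10}
  ]
}}

```text
time_s: 12.82
tcp_pos: [0.8289, -0.0748, 0.6616]
eef_rot: [-170.0, -36.8, -95.3]
contact_force: [-0.3, -0.2, -0.3]
gripper_width: 0.0008
gripper_force: 0.0
```

```bash
python3 - <<'E'
from h import *
s,T=tool();print(s["eef_rot"],s["tcp_pos"],s["contact_force"],s["joints"].round(1));print(T[:3,:3].round(3))
from arm import ik
q=s["joints"];eu=s["eef_rot"].copy();eu[2]=-.6
M=Rot.from_euler('xyz',eu,degrees=True).as_matrix();cor=(22*M[:,2]-9.5*M[:,0]);print(cor,M)
for n,C in dict(pre=(-190,-36,210),con=(-152,-36,153),lock=(-160,-36,92),push=(-150,-70,70),push2=(-150,65,70),lev=(-205,65,50)).items():
    X=w(np.array(C)-cor);print(n,X.round(4),[ (a[0].round(1).tolist(),a[1]) for a in [ik(X,eu,[5,6,-35,-8,-20,92])]])
E
```

```text
[-170.03122103  -36.75783045  -95.30515787] [ 0.8289418  -0.07480464  0.66164475] [-0.3447401  -0.16580569 -0.26679826] [  20.3   45.4   71.7   42.4 -116.    -2.9]
[[-0.074 -0.99   0.118]
 [-0.798 -0.012 -0.603]
 [ 0.598 -0.139 -0.789]]
[  5.39523307   3.75216147 -23.04479864] [[ 0.80112811  0.09327647  0.59117955]
 [-0.0083897  -0.98593306  0.16692997]
 [ 0.5984341  -0.13869211 -0.78907612]]
pre [ 0.5545 -0.1321  0.233 ] [([-2.8, -2.0, -29.6, -24.5, -28.1, 113.7], np.float64(5.092741907053515e-23))]
con [ 0.5925 -0.1325  0.176 ] [([-4.2, 6.1, -27.3, -31.7, -23.6, 122.5], np.float64(8.19560145799309e-20))]
lock [ 0.5845 -0.1324  0.115 ] [([-7.7, 11.3, -27.5, -43.0, -21.0, 136.9], np.float64(9.516644387654681e-29))]
push [ 0.5941 -0.1666  0.093 ] [([-13.8, 15.4, -24.0, -48.2, -24.0, 146.7], np.float64(5.334061405931501e-29))]
push2 [ 0.5956 -0.0316  0.093 ] [([10.5, 12.1, -35.2, -33.5, -5.8, 114.5], np.float64(6.455037081835125e-19))]
lev [ 0.5406 -0.031   0.073 ] [([7.1, 10.3, -37.2, -47.1, -7.3, 130.7], np.float64(7.774795417168024e-29))]
```

Call:
{"fn": "apply_moves", "kwargs": {
  "targets": [
    {"dp": [-0.005,0,0],"yaw": 1},
    {"dp": [-0.02,0,0],"yaw": 4},
    {"dp": [-0.04,0,0],"yaw": 9},
    {"dp": [-0.065,-0.005,0],"yaw": 15},
    {"dp": [-0.09,-0.01,0],"yaw": 21},
    {"dp": [-0.115,-0.015,0],"yaw": 27},
    {"dp": [-0.14,-0.02,0],"yaw": 33},
    {"dp": [-0.165,-0.025,0],"yaw": 39},
    {"dp": [-0.19,-0.03,-0.01],"yaw": 45},
    {"dp": [-0.215,-0.035,-0.02],"yaw": 51},
    {"dp": [-0.24,-0.04,-0.04],"yaw": 57},
    {"dp": [-0.26,-0.045,-0.06],"yaw": 63},
    {"dp": [-0.275,-0.05,-0.085],"yaw": 69},
    {"dp": [-0.285,-0.055,-0.11],"yaw": 75},
    {"dp": [-0.29,-0.057,-0.14],"yaw": 81},
    {"dp": [-0.295,-0.057,-0.17],"yaw": 87},
    {"dp": [-0.295,-0.057,-0.2],"yaw": 92},
    {"dp": [-0.295,-0.057,-0.225],"yaw": 94},
    {"dp": [-0.295,-0.057,-0.245],"yaw": 94.7},
    {"dp": [-0.295,-0.057,-0.255],"yaw": 94.7}
  ]
}}

```text
time_s: 14.48
tcp_pos: [0.5345, -0.1324, 0.4048]
eef_rot: [-170.3, -36.9, -0.4]
contact_force: [-0.6, -0.2, 0.2]
gripper_width: 0.0004
gripper_force: 0.0
```

```bash
python3 - <<'E'
from h import *
s,T=tool();print(s["eef_rot"],s["tcp_pos"],s["contact_force"],s["joints"].round(1));print(T[:3,:3].round(3))
M=T[:3,:3];print((22*M[:,2]-9.5*M[:,0]))
E
```

```text
[-170.25905347  -36.89670346   -0.40691745] [ 0.53448995 -0.13238244  0.40480568] [-0.59296252 -0.21540457  0.23692168] [ -0.8 -12.3 -19.3 -13.7 -47.1  99.8]
[[ 0.8    0.095  0.593]
 [-0.006 -0.986  0.165]
 [ 0.6   -0.135 -0.788]]
[  5.4467734    3.68367294 -23.04372394]
```

Call:
{"fn": "apply_moves", "kwargs": {
  "targets": [
    {"dp": [0.002,0,-0.02],"yaw": 0},
    {"dp": [0.005,0,-0.045],"yaw": 0},
    {"dp": [0.01,0,-0.075],"yaw": 0},
    {"dp": [0.015,0,-0.105],"yaw": 0},
    {"dp": [0.02,0,-0.13],"yaw": 0},
    {"dp": [0.02,0,-0.15],"yaw": 0},
    {"dp": [0.02,0,-0.165],"yaw": 0},
    {"dp": [0.02,0,-0.172],"yaw": 0},
    {"dp": [0.028,0,-0.182],"yaw": 0},
    {"dp": [0.037,0,-0.195],"yaw": 0},
    {"dp": [0.045,0,-0.208],"yaw": 0},
    {"dp": [0.05,0,-0.217],"yaw": 0},
    {"dp": [0.053,0,-0.222],"yaw": 0},
    {"dp": [0.053,0,-0.222],"yaw": 0}
  ]
}}

```text
time_s: 15.65
tcp_pos: [0.5891, -0.1315, 0.1835]
eef_rot: [-170.4, -36.9, -0.2]
contact_force: [0.1, -0.6, -0.5]
gripper_width: -0.0
gripper_force: 0.0
```

```bash
python3 - <<'E'
from h import *
s,T=tool();print(s["eef_rot"],s["tcp_pos"],s["contact_force"],s["joints"].round(1))
M=T[:3,:3];print(st(s["tcp_pos"]+(.022*M[:,2]-.0095*M[:,0])))
c=cams.capture("side");cv2.imwrite("pics/s2.png",cv2.resize(c["image"][130:230,190:330,::-1],(784,560),interpolation=cv2.INTER_CUBIC))
E
```

```text
[-170.36476632  -36.86014637   -0.2275495 ] [ 0.58905037 -0.13150023  0.18353343] [ 0.08648942 -0.55472827 -0.52121529] [ -3.7   5.1 -27.9 -30.4 -23.7 121.1]
[-155.45223855  -35.03726029  160.4807918 ]
```

View pics/s2.png

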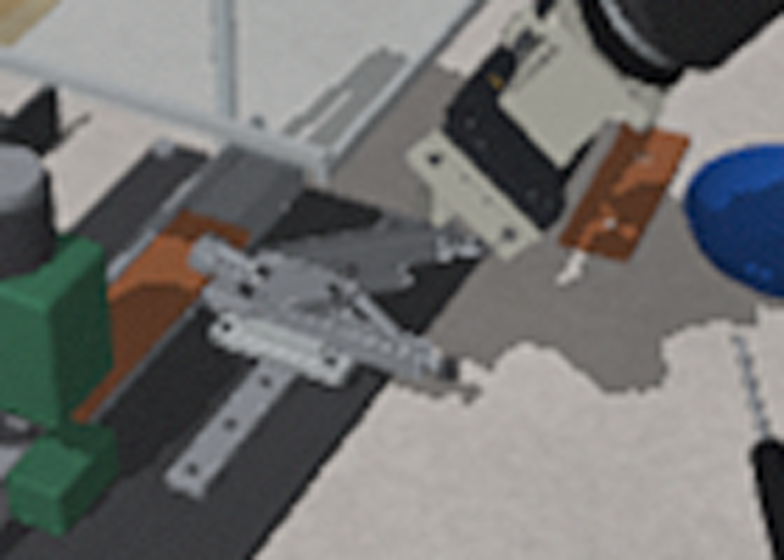

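Call:
{"fn": "apply_moves", "kwargs": {
  "targets": [
    {"dp": [0.005,0,-0.001],"yaw": 0},
    {"dp": [0.009,0,-0.004],"yaw": 0},
    {"dp": [0.009,0,-0.008],"yaw": 0},
    {"dp": [0.007,0,-0.013],"yaw": 0},
    {"dp": [0.005,0,-0.018],"yaw": 0},
    {"dp": [0.0035,0,-0.0215],"yaw": 0},
    {"dp": [0.0035,0,-0.0215],"yaw": 0}
  ]
}}

```text
time_s: 16.28
tcp_pos: [0.5913, -0.1318, 0.1608]
eef_rot: [-170.4, -36.8, -0.3]
contact_force: [2.4, -1.1, 1.2]
gripper_width: 0.0002
gripper_force: 1.1
```

Call:
{"fn": "apply_moves", "kwargs": {
  "targets": [
    {"dp": [-0.002,0,-0.005],"yaw": 0},
    {"dp": [-0.0045,0,-0.01],"yaw": 0},
    {"dp": [-0.006,0,-0.015],"yaw": 0},
    {"dp": [-0.0075,0,-0.0205],"yaw": 0},
    {"dp": [-0.009,0,-0.026],"yaw": 0},
    {"dp": [-0.01,0,-0.031],"yaw": 0}
  ]
}}

```text
time_s: 16.78
tcp_pos: [0.5803, -0.1314, 0.1289]
eef_rot: [-170.3, -36.7, -0.3]
contact_force: [0.3, 0.2, 0.4]
gripper_width: 0.0004
gripper_force: 0.0
```

Call:
{"fn": "apply_moves", "kwargs": {
  "targets": [
    {"dp": [-0.001,0,-0.004],"yaw": 0},
    {"dp": [-0.0015,0,-0.008],"yaw": 0},
    {"dp": [-0.002,0,-0.011],"yaw": 0},
    {"dp": [-0.002,0,-0.014],"yaw": 0}
  ]
}}

```text
time_s: 17.12
tcp_pos: [0.5788, -0.1316, 0.1154]
eef_rot: [-170.3, -36.7, -0.2]
contact_force: [0.4, 0.7, 0.5]
gripper_width: 0.0004
gripper_force: 0.0
```

Call:
{"fn": "apply_moves", "kwargs": {
  "targets": [
    {"dp": [0,0,-0.002],"yaw": 0},
    {"dp": [0,0,-0.004],"yaw": 0},
    {"dp": [0,0,-0.005],"yaw": 0}
  ]
}}

```text
time_s: 17.37
tcp_pos: [0.5791, -0.1316, 0.1119]
eef_rot: [-170.4, -36.8, -0.2]
contact_force: [-12.2, 0.2, 18.3]
gripper_width: 0.0003
gripper_force: 9.0
```

```bash
python3 - <<'E'
from h import *
s,T=tool();print(s["eef_rot"],s["contact_force"])
M=T[:3,:3];print(st(s["tcp_pos"]+(.022*M[:,2]-.0095*M[:,0])))
c=cams.capture("side");q=st(pts(c));k=(abs(q[...,1]+36)<14)&(q[...,0]>-215)&(q[...,0]<-60)&(q[...,2]>60)&(q[...,2]<170)
Q=q[k];Q=Q[np.argsort(Q[:,0])];print(Q[::max(1,len(Q)//40)].round().tolist())
cv2.imwrite("pics/s3.png",cv2.resize(c["image"][130:230,190:330,::-1],(784,560),interpolation=cv2.INTER_CUBIC))
E
```

```text
[-170.36543578  -36.83037265   -0.19745645] [-12.21845756   0.20044945  18.25434606]
[-165.3812567   -35.2638121    88.82472559]
[[-209.0, -24.0, 74.0], [-197.0, -34.0, 75.0], [-187.0, -32.0, 73.0], [-183.0, -40.0, 74.0], [-175.0, -42.0, 73.0], [-172.0, -31.0, 72.0], [-171.0, -33.0, 74.0], [-167.0, -23.0, 111.0], [-163.0, -25.0, 108.0], [-161.0, -22.0, 113.0], [-157.0, -23.0, 103.0], [-152.0, -33.0, 89.0], [-149.0, -26.0, 79.0], [-145.0, -26.0, 83.0], [-142.0, -31.0, 86.0], [-140.0, -43.0, 90.0], [-135.0, -39.0, 91.0], [-132.0, -36.0, 92.0], [-129.0, -27.0, 89.0], [-126.0, -26.0, 84.0], [-122.0, -27.0, 78.0], [-120.0, -37.0, 91.0], [-117.0, -29.0, 87.0], [-114.0, -27.0, 83.0], [-111.0, -41.0, 94.0], [-109.0, -30.0, 70.0], [-107.0, -41.0, 92.0], [-104.0, -32.0, 88.0], [-101.0, -46.0, 90.0], [-99.0, -35.0, 93.0], [-96.0, -26.0, 72.0], [-93.0, -38.0, 93.0], [-91.0, -28.0, 64.0], [-88.0, -41.0, 93.0], [-86.0, -30.0, 79.0], [-83.0, -29.0, 65.0], [-80.0, -26.0, 71.0], [-79.0, -29.0, 72.0], [-75.0, -29.0, 80.0], [-73.0, -26.0, 63.0], [-70.0, -31.0, 94.0], [-67.0, -29.0, 86.0], [-65.0, -26.0, 60.0], [-63.0, -30.0, 88.0], [-60.0, -28.0, 75.0]]
```

View pics/s3.png

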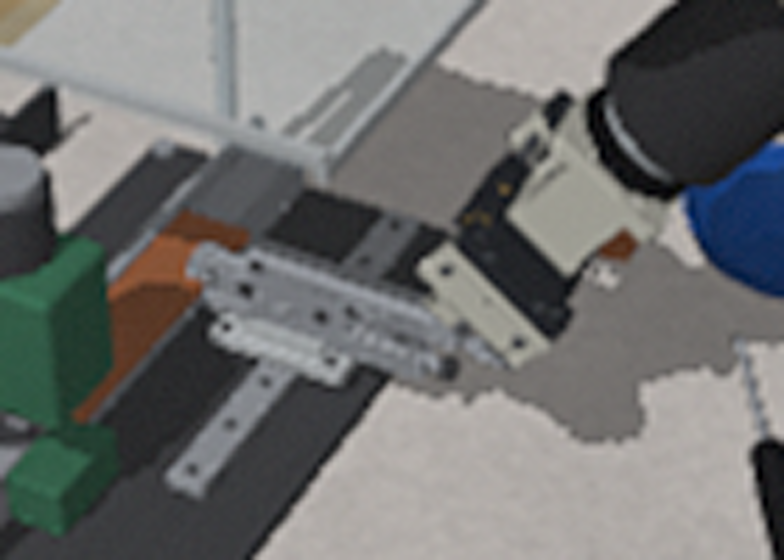

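Call:
{"fn": "apply_moves", "kwargs": {
  "targets": [
    {"dp": [0,0,0.008],"yaw": 0},
    {"dp": [0,0,0.018],"yaw": 0},
    {"dp": [0,-0.004,0.028],"yaw": 0},
    {"dp": [0,-0.014,0.032],"yaw": 0},
    {"dp": [0,-0.028,0.032],"yaw": 0},
    {"dp": [0.003,-0.04,0.032],"yaw": 0},
    {"dp": [0.01,-0.046,0.028],"yaw": 0},
    {"dp": [0.018,-0.048,0.018],"yaw": 0},
    {"dp": [0.026,-0.048,0.006],"yaw": 0},
    {"dp": [0.033,-0.048,-0.006],"yaw": 0},
    {"dp": [0.035,-0.048,-0.014],"yaw": 0},
    {"dp": [0.035,-0.048,-0.016],"yaw": 0},
    {"dp": [0.035,-0.048,-0.016],"yaw": 0}
  ]
}}

```text
time_s: 18.5
tcp_pos: [0.614, -0.1795, 0.0938]
eef_rot: [-170.3, -36.7, -0.3]
contact_force: [-0.3, 0.3, 0.5]
gripper_width: 0.0003
gripper_force: 0.0
```

```bash
python3 - <<'E'
from h import *
s,T=tool();print(s["eef_rot"],s["contact_force"],s["joints"].round(1))
M=T[:3,:3];print("tip",st(s["tcp_pos"]+.022*M[:,2]),"leftedge",st(s["tcp_pos"]+.022*M[:,2]-.021*M[:,1]))
c=cams.capture("side");q=st(pts(c));k=(abs(q[...,1]+36)<14)&(q[...,0]>-215)&(q[...,0]<-130)&(q[...,2]>60)&(q[...,2]<170)
Q=q[k];Q=Q[np.argsort(Q[:,0])];print(Q[::max(1,len(Q)//15)].round().tolist())
E
```

```text
[-170.31566438  -36.66534555   -0.28249922] [-0.28784875  0.33416387  0.51690443] [-14.3  17.  -21.6 -46.9 -24.8 145.9]
tip [-122.40948086  -82.70029979   76.37798733] leftedge [-124.64265425  -62.01254005   79.21163049]
[[-213.0, -33.0, 158.0], [-209.0, -36.0, 159.0], [-207.0, -36.0, 77.0], [-203.0, -28.0, 82.0], [-199.0, -41.0, 168.0], [-194.0, -41.0, 77.0], [-186.0, -33.0, 76.0], [-175.0, -34.0, 75.0], [-170.0, -36.0, 77.0], [-167.0, -28.0, 72.0], [-163.0, -27.0, 80.0], [-158.0, -29.0, 95.0], [-152.0, -25.0, 90.0], [-148.0, -35.0, 94.0], [-142.0, -26.0, 77.0], [-137.0, -34.0, 95.0], [-132.0, -30.0, 88.0]]
```

Call:
{"fn": "apply_moves", "kwargs": {
  "targets": [
    {"dp": [0,0.006,0],"yaw": 0},
    {"dp": [0,0.011,0],"yaw": 0},
    {"dp": [0,0.015,0],"yaw": 0},
    {"dp": [0,0.018,0],"yaw": 0},
    {"dp": [0,0.021,0],"yaw": 0},
    {"dp": [0,0.025,0],"yaw": 0},
    {"dp": [0,0.03,0],"yaw": 0}
  ]
}}

```text
time_s: 19.13
tcp_pos: [0.6145, -0.1505, 0.0957]
eef_rot: [-170.5, -36.9, -0.2]
contact_force: [-2.1, -4.5, 1.9]
gripper_width: 0.0001
gripper_force: 2.3
```

Call:
{"fn": "apply_moves", "kwargs": {
  "targets": [
    {"dp": [0,0.005,0],"yaw": 0},
    {"dp": [0,0.01,0],"yaw": 0},
    {"dp": [0,0.015,0],"yaw": 0},
    {"dp": [0,0.02,0],"yaw": 0},
    {"dp": [0,0.025,0],"yaw": 0},
    {"dp": [0,0.03,0],"yaw": 0},
    {"dp": [0,0.035,0],"yaw": 0},
    {"dp": [0,0.04,0],"yaw": 0},
    {"dp": [0,0.045,0],"yaw": 0},
    {"dp": [0,0.05,0],"yaw": 0},
    {"dp": [0,0.055,0],"yaw": 0},
    {"dp": [0,0.06,0],"yaw": 0}
  ]
}}

```text
time_s: 20.13
tcp_pos: [0.6153, -0.0892, 0.0958]
eef_rot: [-170.4, -36.9, -0.2]
contact_force: [4.8, -4.2, -0.5]
gripper_width: 0.0004
gripper_force: 2.3
```

```bash
python3 - <<'E'
from h import *
s,T=tool();print(s["eef_rot"],s["contact_force"],s["joints"].round(1))
M=T[:3,:3];print("leftedge",st(s["tcp_pos"]+.022*M[:,2]-.021*M[:,1]))
c=cams.capture("side");q=st(pts(c));k=(q[...,1]>-50)&(q[...,1]<100)&(q[...,0]>-155)&(q[...,0]<-130)&(q[...,2]>86)&(q[...,2]<100)
Q=q[k];print("handle",len(Q),np.percentile(Q,[5,50,95],axis=0).round())
h=cv2.cvtColor(c["image"],cv2.COLOR_RGB2HSV);m=(h[...,0]<15)&(h[...,1]>110)&(q[...,0]>-5)&(q[...,0]<60)&(q[...,1]>-120)&(q[...,1]<215)&(q[...,2]>45)&(q[...,2]<70)
B=q[m];print("bar",len(B),np.percentile(B,[1,50,99],axis=0).round() if len(B) else "")
cv2.imwrite("pics/s4.png",cv2.resize(c["image"][110:240,140:330,::-1],(798,546),interpolation=cv2.INTER_CUBIC))
E
```

```text
[-170.39682929  -36.88563775   -0.22793489] [ 4.77582233 -4.23396344 -0.50358338] [ -0.7  14.2 -27.8 -42.  -14.9 131.4]
leftedge [-124.32247265   28.26435461   81.23891127]
handle 29 [[-152.   30.   87.]
 [-141.   39.   90.]
 [-131.   44.   93.]]
bar 301 [[  1. -13.  47.]
 [ 20. 141.  58.]
 [ 48. 184.  63.]]
```

View pics/s4.png

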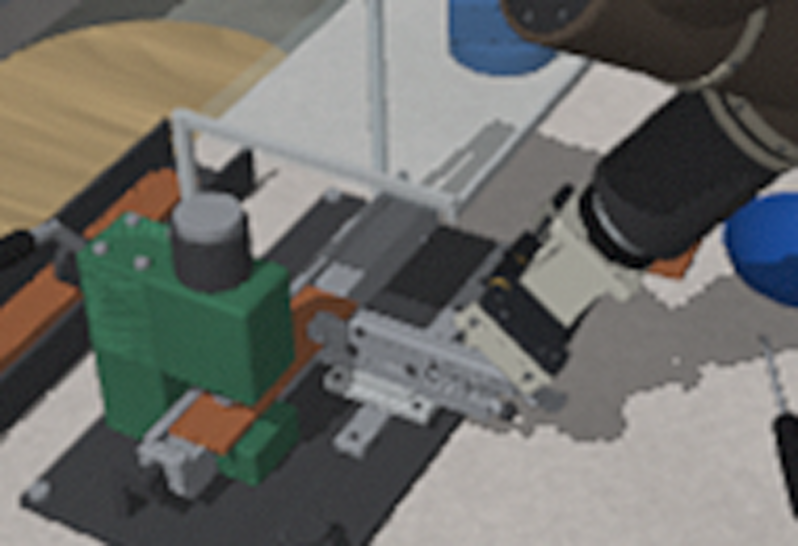

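Call:
{"fn": "apply_moves", "kwargs": {
  "targets": [
    {"dp": [0,0.005,0],"yaw": 0},
    {"dp": [0,0.01,0],"yaw": 0},
    {"dp": [0,0.014,0],"yaw": 0},
    {"dp": [0,0.017,0],"yaw": 0},
    {"dp": [0,0.019,0],"yaw": 0}
  ]
}}

```text
time_s: 20.6
tcp_pos: [0.6145, -0.0701, 0.0952]
eef_rot: [-170.4, -36.8, -0.2]
contact_force: [2.0, -4.9, 0.0]
gripper_width: 0.0005
gripper_force: 2.3
```

Call:
{"fn": "apply_moves", "kwargs": {
  "targets": [
    {"dp": [0,0.001,0],"yaw": 0},
    {"dp": [0,0.002,0],"yaw": 0},
    {"dp": [0,0.003,0],"yaw": 0}
  ]
}}

```text
time_s: 20.85
tcp_pos: [0.6144, -0.0676, 0.0953]
eef_rot: [-170.4, -36.8, -0.2]
contact_force: [2.7, -4.6, -0.0]
gripper_width: 0.0003
gripper_force: 2.1
```

Call:
{"fn": "apply_moves", "kwargs": {
  "targets": [
    {"dp": [0,0.001,0],"yaw": 0},
    {"dp": [0,0.002,0],"yaw": 0},
    {"dp": [0,0.002,0],"yaw": 0}
  ]
}}

```text
time_s: 21.1
tcp_pos: [0.6143, -0.0655, 0.0952]
eef_rot: [-170.4, -36.8, -0.2]
contact_force: [3.8, -4.6, -0.5]
gripper_width: 0.0007
gripper_force: 1.8
```

Call:
{"fn": "apply_moves", "kwargs": {
  "targets": [
    {"dp": [0,0.001,0],"yaw": 0},
    {"dp": [0,0.002,0],"yaw": 0},
    {"dp": [0,0.002,0],"yaw": 0}
  ]
}}

```text
time_s: 21.35
tcp_pos: [0.6143, -0.0636, 0.0952]
eef_rot: [-170.4, -36.8, -0.2]
contact_force: [2.6, -4.4, -0.3]
gripper_width: 0.0007
gripper_force: 1.8
```

```bash
cat > bar.py <<'E'
from h import *
import sys
c=cams.capture("side");q=st(pts(c))
h=cv2.cvtColor(c["image"],cv2.COLOR_RGB2HSV);m=(h[...,0]<15)&(h[...,1]>110)&(q[...,0]>10)&(q[...,0]<45)&(q[...,1]>150)&(q[...,1]<225)&(q[...,2]>45)&(q[...,2]<70)
B=q[m];print("bar front",len(B),np.sort(B[:,1])[-8:].round(1))
k=(q[...,0]>15)&(q[...,0]<40)&(q[...,1]>190)&(q[...,1]<235)&(q[...,2]>72)&(q[...,2]<82);print("stop top y",np.sort(q[k][:,1])[:8].round(1))
print(get_state()["contact_force"])
cv2.imwrite(f"pics/{sys.argv[1]}.png",cv2.resize(c["image"][195:245,165:225,::-1],(720,600),interpolation=cv2.INTER_CUBIC))
E
python3 bar.py b1
```

```text
bar front 117 [196.6 197.2 197.6 198.7 200.8 202.  202.1 204.2]
stop top y [213.3 215.  215.9 216.2 216.5 216.9 216.9 217.1]
[ 2.20891116 -3.5422987   1.26719822]
```

Call:
{"fn": "apply_moves", "kwargs": {
  "targets": [
    {"dp": [0,0.001,0],"yaw": 0},
    {"dp": [0,0.002,0],"yaw": 0},
    {"dp": [0,0.002,0],"yaw": 0}
  ]
}}

```text
time_s: 21.65
tcp_pos: [0.6143, -0.0616, 0.0952]
eef_rot: [-170.4, -36.8, -0.2]
contact_force: [3.5, -3.5, -0.2]
gripper_width: 0.0002
gripper_force: 1.9
```

Call:
{"fn": "apply_moves", "kwargs": {
  "targets": [
    {"dp": [0,0.001,0],"yaw": 0},
    {"dp": [0,0.002,0],"yaw": 0},
    {"dp": [0,0.002,0],"yaw": 0}
  ]
}}

```text
time_s: 21.9
tcp_pos: [0.6143, -0.0595, 0.0952]
eef_rot: [-170.4, -36.8, -0.2]
contact_force: [3.6, -4.4, -0.6]
gripper_width: 0.0003
gripper_force: 1.9
```

Call:
{"fn": "apply_moves", "kwargs": {
  "targets": [
    {"dp": [0,0.001,0],"yaw": 0},
    {"dp": [0,0.002,0],"yaw": 0},
    {"dp": [0,0.002,0],"yaw": 0}
  ]
}}

```text
time_s: 22.15
tcp_pos: [0.6143, -0.0585, 0.0952]
eef_rot: [-170.5, -36.8, -0.2]
contact_force: [1.8, -10.0, -0.1]
gripper_width: 0.0004
gripper_force: 4.5
```

```bash
python3 bar.py b2
```

```text
bar front 118 [196.4 196.7 197.5 197.6 199.1 199.6 203.8 206.5]
stop top y [213.1 213.4 214.5 215.2 215.4 215.7 216.  216. ]
[ 0.25172133 -9.29909368  0.05862613]
```

Call:
{"fn": "apply_moves", "kwargs": {
  "targets": [
    {"dp": [0,0.001,0],"yaw": 0},
    {"dp": [0,0.001,0],"yaw": 0}
  ]
}}

```text
time_s: 22.37
tcp_pos: [0.6143, -0.0583, 0.0952]
eef_rot: [-170.5, -36.8, -0.2]
contact_force: [1.4, -12.9, -0.3]
gripper_width: 0.0001
gripper_force: 6.2
```

View pics/b2.png

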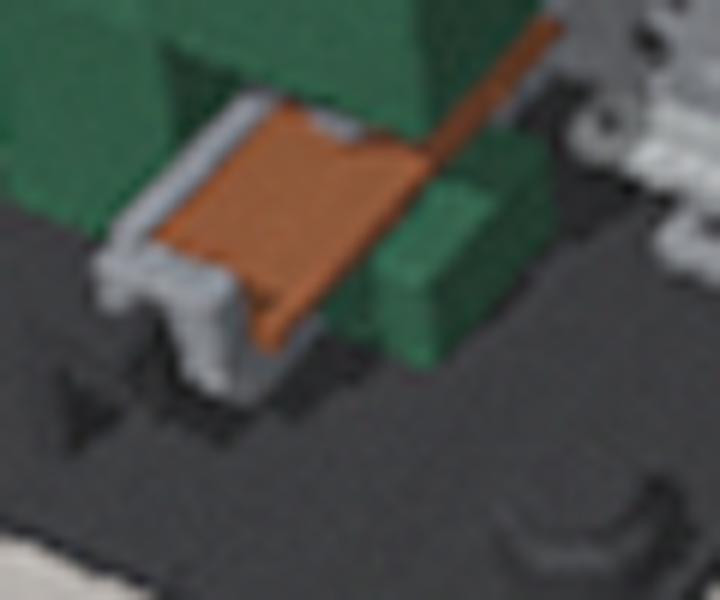

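Call:
{"fn": "apply_moves", "kwargs": {
  "targets": [
    {"dp": [0,-0.004,0],"yaw": 0},
    {"dp": [0,-0.012,0],"yaw": 0},
    {"dp": [0,-0.02,0.005],"yaw": 0},
    {"dp": [-0.01,-0.022,0.02],"yaw": 0},
    {"dp": [-0.03,-0.022,0.038],"yaw": 0},
    {"dp": [-0.055,-0.022,0.05],"yaw": 0},
    {"dp": [-0.075,-0.022,0.06],"yaw": 0},
    {"dp": [-0.085,-0.022,0.06],"yaw": 0},
    {"dp": [-0.085,-0.022,0.06],"yaw": 0}
  ]
}}

```text
time_s: 23.12
tcp_pos: [0.5268, -0.0783, 0.1554]
eef_rot: [-170.3, -36.8, -0.2]
contact_force: [0.2, 0.2, -0.7]
gripper_width: 0.0004
gripper_force: 0.0
```

```bash
python3 - <<'E'
from h import *
s,T=tool();M=T[:3,:3];print(s["tcp_pos"],s["contact_force"],s["joints"].round(1));tip=st(s["tcp_pos"]+.022*M[:,2]);print("tip",tip,"corner",st(s["tcp_pos"]+.022*M[:,2]-.0095*M[:,0]))
for n in ["side","top"]:
    c=cams.capture(n);q=st(pts(c))
    for nm,x0,x1,z0,z1 in [("lever",-212,-175,66,84),("handle",-155,-100,86,99)]:
        k=(q[...,1]>30)&(q[...,1]<110)&(q[...,0]>x0)&(q[...,0]<x1)&(q[...,2]>z0)&(q[...,2]<z1);Q=q[k]
        print(n,nm,len(Q),np.percentile(Q,[3,50,97],axis=0).round(1).tolist() if len(Q) else "")
    if n=="side":cv2.imwrite("pics/s5.png",cv2.resize(c["image"][130:230,190:330,::-1],(784,560),interpolation=cv2.INTER_CUBIC))
E
```

```text
[ 0.52683045 -0.07826029  0.15541039] [ 0.1610008   0.24248494 -0.71170246] [  6.8  -0.  -40.7 -25.1 -13.  108.9]
tip [-210.67781946   17.594235    138.0390009 ] corner [-218.28727043   17.53934596  132.35188889]
side lever 53 [[-209.2, 54.2, 72.4], [-194.5, 65.2, 75.7], [-177.4, 73.1, 79.9]]
side handle 85 [[-152.7, 53.2, 86.9], [-127.5, 65.5, 91.4], [-102.5, 74.1, 94.9]]
top lever 49 [[-204.6, 51.9, 71.8], [-191.2, 61.8, 75.3], [-177.1, 70.6, 79.3]]
top handle 87 [[-152.7, 51.8, 86.5], [-126.9, 61.3, 90.4], [-102.6, 69.9, 95.2]]
```

View pics/s5.png

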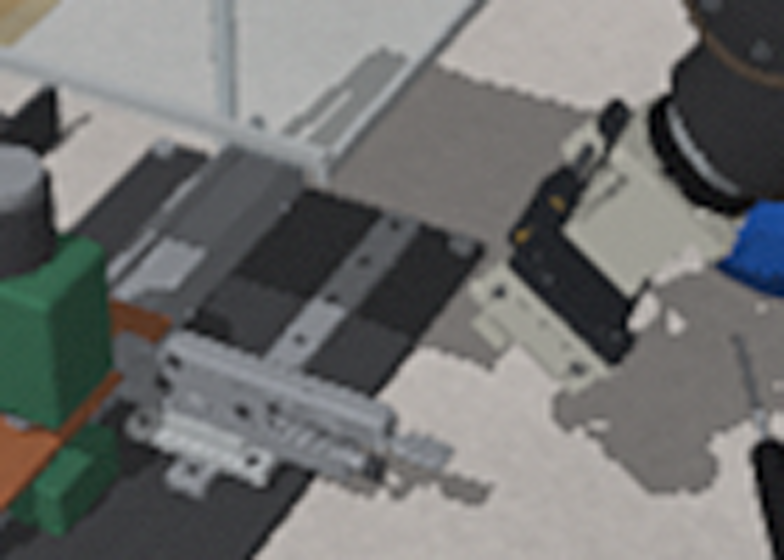

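Call:
{"fn": "apply_moves", "kwargs": {
  "targets": [
    {"dp": [0.003,0.008,0],"yaw": 0},
    {"dp": [0.006,0.018,0],"yaw": 0},
    {"dp": [0.01,0.029,-0.005],"yaw": 0},
    {"dp": [0.013,0.038,-0.014],"yaw": 0},
    {"dp": [0.014,0.044,-0.026],"yaw": 0},
    {"dp": [0.014,0.0455,-0.036],"yaw": 0},
    {"dp": [0.014,0.0455,-0.042],"yaw": 0},
    {"dp": [0.014,0.0455,-0.042],"yaw": 0}
  ]
}}

```text
time_s: 23.88
tcp_pos: [0.5443, -0.034, 0.1106]
eef_rot: [-170.2, -36.6, -0.2]
contact_force: [-0.6, 0.0, -0.6]
gripper_width: 0.0005
gripper_force: 0.0
```

```bash
python3 - <<'E'
from h import *
s,T=tool();M=T[:3,:3];print(s["contact_force"],s["joints"].round(1));print("corner",st(s["tcp_pos"]+.022*M[:,2]-.0095*M[:,0]))
E
```

```text
[-0.58932553  0.04997183 -0.62552603] [ 15.7   5.9 -46.1 -19.4  -0.2  96.7]
corner [-201.31880142   62.0100145    87.50995687]
```

```bash
python3 - <<'E'
from h import *
from arm import ik
s,T=tool();q=s["joints"]
for dx in (0,-.004):
  for yaw in (0,8,-8):
    q=s["joints"]
    for dz in (0,-.01,-.02,-.03,-.04):
      q,c=ik(s["tcp_pos"]+[dx,0,dz],s["eef_rot"]+[0,0,yaw],q);print(dx,yaw,dz,q.round(1),"%.1e"%c)
E
```

```text
0 0 0 [ 15.8   6.  -46.2 -19.2  -0.1  96.4] 2.0e-10
0 0 -0.01 [ 13.    7.2 -42.1 -29.7  -3.5 109. ] 1.3e-21
0 0 -0.02 [ 10.7   8.4 -39.7 -36.6  -5.3 117.8] 8.3e-21
0 0 -0.03 [  8.4   9.7 -37.9 -42.5  -6.8 125.4] 4.6e-24
0 0 -0.04 [  6.1  10.9 -36.4 -47.9  -8.  132.5] 4.0e-20
0 8 0 [  2.6   7.2 -33.5 -44.1 -18.6 136.8] 5.4e-25
0 8 -0.01 [  1.6   8.3 -33.1 -46.8 -18.6 140.4] 1.2e-20
0 8 -0.02 [  0.4   9.5 -32.7 -49.5 -18.7 144. ] 9.1e-21
0 8 -0.03 [ -0.7  10.8 -32.3 -52.2 -18.8 147.7] 6.0e-21
0 8 -0.04 [ -2.   12.  -32.  -54.9 -19.  151.5] 5.6e-21
0 -8 0 [ 1.300e+01  7.200e+00 -4.360e+01 -2.870e+01 -1.000e-01  1.018e+02] 4.6e-04
0 -8 -0.01 [ 1.230e+01  8.400e+00 -4.230e+01 -3.360e+01 -1.000e-01  1.073e+02] 3.7e-04
0 -8 -0.02 [ 1.160e+01  9.500e+00 -4.130e+01 -3.800e+01 -1.000e-01  1.122e+02] 2.8e-04
0 -8 -0.03 [ 1.080e+01  1.060e+01 -4.030e+01 -4.190e+01 -1.000e-01  1.167e+02] 2.0e-04
0 -8 -0.04 [ 1.010e+01  1.160e+01 -3.950e+01 -4.540e+01 -1.000e-01  1.208e+02] 1.3e-04
-0.004 0 0 [ 15.9   5.6 -46.5 -19.5  -0.1  96.6] 7.9e-08
-0.004 0 -0.01 [ 13.3   6.8 -42.7 -29.4  -3.2 108.5] 1.0e-20
[... 240 characters left out ...]

-0.004 8 -0.01 [  1.5   8.  -33.5 -46.9 -18.6 140.5] 1.8e-20
-0.004 8 -0.02 [  0.4   9.2 -33.1 -49.6 -18.7 144.2] 1.4e-20
-0.004 8 -0.03 [ -0.8  10.5 -32.7 -52.4 -18.8 148. ] 8.4e-21
-0.004 8 -0.04 [ -2.1  11.7 -32.3 -55.2 -19.  151.8] 7.1e-21
-0.004 -8 0 [ 1.300e+01  6.900e+00 -4.380e+01 -2.920e+01 -1.000e-01  1.023e+02] 4.6e-04
-0.004 -8 -0.01 [ 1.230e+01  8.100e+00 -4.260e+01 -3.420e+01 -1.000e-01  1.079e+02] 3.7e-04
-0.004 -8 -0.02 [ 1.150e+01  9.200e+00 -4.150e+01 -3.850e+01 -1.000e-01  1.128e+02] 2.8e-04
-0.004 -8 -0.03 [ 1.080e+01  1.030e+01 -4.060e+01 -4.240e+01 -1.000e-01  1.173e+02] 2.0e-04
-0.004 -8 -0.04 [ 1.010e+01  1.130e+01 -3.980e+01 -4.590e+01 -1.000e-01  1.214e+02] 1.3e-04
```

Call:
{"fn": "apply_moves", "kwargs": {
  "targets": [
    {"dp": [-0.001,0,0],"yaw": 1},
    {"dp": [-0.002,0,0],"yaw": 2},
    {"dp": [-0.002,0,0],"yaw": 3},
    {"dp": [-0.002,0,0],"yaw": 4},
    {"dp": [-0.002,0,0],"yaw": 5},
    {"dp": [-0.002,0,0],"yaw": 6},
    {"dp": [-0.002,0,0],"yaw": 7},
    {"dp": [-0.002,0,0],"yaw": 8},
    {"dp": [-0.002,0,0],"yaw": 8}
  ]
}}

```text
time_s: 24.63
tcp_pos: [0.5425, -0.0352, 0.1125]
eef_rot: [-170.2, -36.8, 7.8]
contact_force: [0.1, -1.0, 0.3]
gripper_width: 0.0002
gripper_force: 0.0
```

```bash
python3 - <<'E'
from h import *
s,T=tool();M=T[:3,:3];print(s["contact_force"],s["joints"].round(1));print("corner",st(s["tcp_pos"]+.022*M[:,2]-.0095*M[:,0]))
E
```

```text
[ 0.10735416 -1.01297349  0.32635588] [  2.3   6.8 -33.6 -44.3 -18.8 137.2]
corner [-203.63201303   61.47133753   89.48774811]
```

Call:
{"fn": "apply_moves", "kwargs": {
  "targets": [
    {"dp": [0,0.001,-0.005],"yaw": 0},
    {"dp": [0,0.001,-0.01],"yaw": 0},
    {"dp": [0,0.001,-0.014],"yaw": 0},
    {"dp": [0,0.001,-0.018],"yaw": 0},
    {"dp": [0,0.001,-0.022],"yaw": 0},
    {"dp": [0,0.001,-0.025],"yaw": 0}
  ]
}}

```text
time_s: 25.13
tcp_pos: [0.5424, -0.0338, 0.0876]
eef_rot: [-170.2, -36.8, 7.7]
contact_force: [1.5, -0.5, 2.3]
gripper_width: 0.0006
gripper_force: 1.4
```

Call:
{"fn": "apply_moves", "kwargs": {
  "targets": [
    {"dp": [0,0,-0.003],"yaw": 0},
    {"dp": [0,0,-0.006],"yaw": 0},
    {"dp": [0,0,-0.009],"yaw": 0},
    {"dp": [0,0,-0.012],"yaw": 0}
  ]
}}

```text
time_s: 25.47
tcp_pos: [0.5415, -0.0334, 0.0752]
eef_rot: [-170.2, -36.8, 7.8]
contact_force: [1.2, -0.8, 1.4]
gripper_width: 0.0003
gripper_force: 0.4
```

```bash
cat > lev.py <<'E'
from h import *
s,T=tool();M=T[:3,:3];print(s["contact_force"],s["joints"].round(1));print("corner",st(s["tcp_pos"]+.022*M[:,2]-.0095*M[:,0]))
c=cams.capture("side");q=st(pts(c))
k=(q[...,1]>50)&(q[...,1]<76)&(q[...,0]>-215)&(q[...,0]<-60)&(q[...,2]>25)&(q[...,2]<190);Q=q[k];Q=Q[np.argsort(Q[:,0])]
for x in range(-215,-60,10):
    B=Q[(Q[:,0]>=x)&(Q[:,0]<x+10)]
    if len(B): print(x,len(B),B[:,2].max().round(),np.median(B[:,2]).round())
E
python3 lev.py
```

```text
[ 1.24681375 -0.8111551   1.39112101] [ -1.7  11.2 -32.4 -54.4 -19.  150.8]
corner [-204.72221979   63.3516632    52.16230575]
-215 13 148.0 75.0
-205 5 75.0 54.0
-195 14 74.0 59.0
-185 14 63.0 60.0
-175 43 113.0 91.0
-165 44 112.0 91.0
-155 49 108.0 69.0
-145 59 107.0 75.0
-135 46 108.0 73.0
-125 55 104.0 73.0
-115 49 105.0 72.0
-105 54 102.0 73.0
-95 54 102.0 75.0
-85 49 101.0 69.0
-75 48 99.0 76.0
-65 26 99.0 69.0
```

```bash
python3 - <<'E'
from h import *
from arm import ik
s,T=tool()
for yw in (0,6):
  q=s["joints"]
  for d in ([0,0,.04],[-.005,0,.08],[-.01,0,.12],[-.03,-.03,.16],[-.05,-.06,.22],[-.05,-.06,.3]):
    q,c=ik(s["tcp_pos"]+d,s["eef_rot"]+[0,0,yw],q);print(yw,d,q.round(1),"%.1e"%c)
E
```

```text
0 [0, 0, 0.04] [  3.    6.4 -33.9 -43.5 -18.6 135.9] 1.7e-19
0 [-0.005, 0, 0.08] [  6.7   1.4 -35.8 -33.4 -19.3 122.8] 2.2e-20
0 [-0.01, 0, 0.12] [  9.3  -3.3 -36.8 -25.  -21.4 112.2] 8.1e-18
0 [-0.03, -0.03, 0.16] [  4.2  -7.6 -34.1 -24.7 -29.6 114.7] 2.7e-22
0 [-0.05, -0.06, 0.22] [ -1.2 -12.  -29.2 -23.8 -40.1 116.1] 3.3e-17
0 [-0.05, -0.06, 0.3] [-1.000e-01 -1.540e+01 -2.280e+01 -1.930e+01 -4.890e+01  1.095e+02] 3.1e-17
6 [0, 0, 0.04] [ -2.1   7.8 -30.6 -47.6 -26.1 147.9] 1.4e-28
6 [-0.005, 0, 0.08] [  0.7   3.1 -31.2 -40.4 -27.5 138. ] 2.9e-28
6 [-0.01, 0, 0.12] [  2.9  -1.3 -31.2 -34.1 -29.9 129.5] 6.4e-20
6 [-0.03, -0.03, 0.16] [ -1.7  -5.3 -29.2 -32.3 -37.1 129.8] 2.1e-24
6 [-0.05, -0.06, 0.22] [ -6.6  -9.4 -24.9 -30.1 -46.7 129.1] 1.7e-21
6 [-0.05, -0.06, 0.3] [ -5.4 -12.8 -18.6 -25.7 -54.7 121.8] 2.6e-20
```

Call:
{"fn": "apply_moves", "kwargs": {
  "targets": [
    {"dp": [0,0,0.005],"yaw": 0},
    {"dp": [0,0,0.013],"yaw": 0},
    {"dp": [0,0,0.022],"yaw": 0},
    {"dp": [0,0,0.031],"yaw": 0},
    {"dp": [0,0,0.04],"yaw": 0},
    {"dp": [-0.001,0,0.05],"yaw": 0},
    {"dp": [-0.002,0,0.06],"yaw": 0},
    {"dp": [-0.003,0,0.07],"yaw": 0},
    {"dp": [-0.005,0,0.08],"yaw": 0},
    {"dp": [-0.007,0,0.092],"yaw": 0},
    {"dp": [-0.009,0,0.105],"yaw": 0},
    {"dp": [-0.01,0,0.12],"yaw": 0},
    {"dp": [-0.016,-0.008,0.133],"yaw": 0},
    {"dp": [-0.023,-0.02,0.148],"yaw": 0},
    {"dp": [-0.032,-0.03,0.165],"yaw": 0},
    {"dp": [-0.04,-0.04,0.18],"yaw": 0},
    {"dp": [-0.045,-0.05,0.195],"yaw": 0},
    {"dp": [-0.05,-0.055,0.205],"yaw": 0},
    {"dp": [-0.05,-0.06,0.21],"yaw": 0},
    {"dp": [-0.05,-0.06,0.21],"yaw": 0}
  ]
}}

```text
time_s: 27.18
tcp_pos: [0.4917, -0.094, 0.2865]
eef_rot: [-170.2, -36.9, 7.7]
contact_force: [0.2, -0.1, 0.4]
gripper_width: 0.0003
gripper_force: 0.0
```

```bash
python3 lev.py; python3 bar.py b3; python3 - <<'E'
from h import *
a=cams.capture("side")["image"][100:250,120:330,::-1]
cv2.imwrite("pics/s6.png",cv2.resize(a,(798,570),interpolation=cv2.INTER_CUBIC))
E
```

```text
[ 0.18503989 -0.07393091  0.41404992] [ -1.6 -11.4 -29.7 -24.6 -39.2 117.3]
corner [-253.79002735    2.13098076  263.4184758 ]
-205 5 162.0 161.0
-195 14 160.0 157.0
-185 14 158.0 152.0
-175 17 150.0 56.0
-165 40 154.0 141.0
-155 45 156.0 132.0
-145 42 151.0 94.0
-135 58 146.0 105.0
-125 58 140.0 95.0
-115 63 135.0 94.0
-105 66 129.0 84.0
-95 54 124.0 85.0
-85 54 117.0 84.0
-75 61 110.0 73.0
-65 23 106.0 73.0
bar front 116 [197.8 197.8 199.5 199.7 200.3 200.4 201.9 206. ]
stop top y [212.  212.3 213.9 214.2 216.  216.9 217.4 217.6]
[-0.33211263 -0.31241448 -0.93957926]
```

View pics/s6.png

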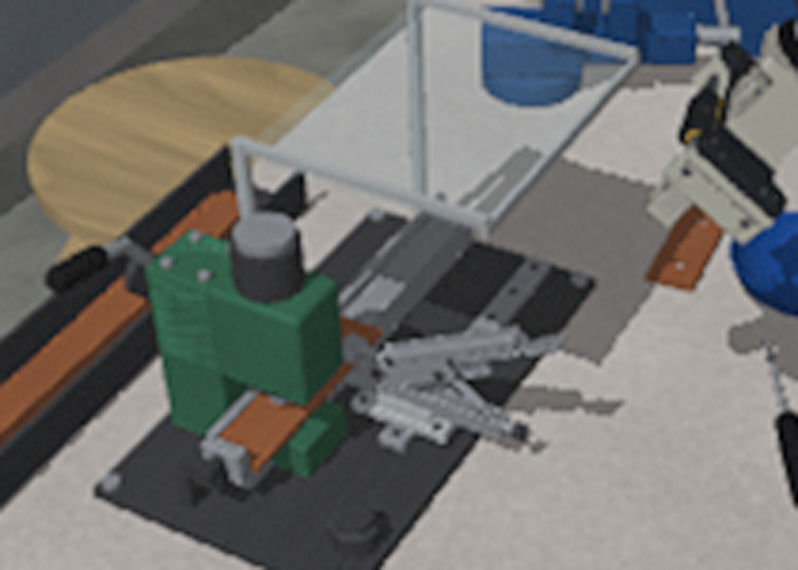

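The picture shows the handle sprung fully open, from (385,355) to (530,345). The bar's front end is at the stop, around (235,450), and the gripper is clear. I compare the bar/stop crop before and after release, then hand in.

```bash
python3 - <<'E'
from h import *
a,b=[cv2.cvtColor(cv2.imread(f"pics/{n}.png"),cv2.COLOR_BGR2HSV) for n in("b2","b3")]
f=lambda h:((h[...,0]<15)&(h[...,1]>110))[180:360,120:420]
A,B=f(a),f(b);print(A.sum(),B.sum(),(A^B).sum())
for M in(A,B): v,u=np.nonzero(M);print(u.min(),v.max(),u.mean(),v.mean())
if (A^B).sum()<2500: print(r.close_job())
E
```

```text
23204 23182 142
35 169 165.75724013101188 57.76460955007757
35 169 165.77624881373478 57.66448106289362
the job is handed in; nothing more can be done
None
```

The job is handed in at about 27 s of the 58 s allowed: the pliers were clamped and locked, the bar slid until it met the stop, and the release lever pushed down, so the handle sprang fully open with the bar still at the stop and the gripper clear. Two wrist-force readings of roughly 115–130 N came up early from fast moves at joint limits, so the 120 N limit may have been passed.

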